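Stack the washed bin on the loaded one

TASK

The washed stack-nest bin is standing mouth down on the bench. Turn it right way up - stand it on one end on the bench part-way over and let go, so that you can take a fresh grip - and then set it gently on the bin that holds the specimen vials, with the two card ends facing opposite ways, so that it stands level on the ledges above the vials instead of nesting down onto them. Let go, and leave the loaded bin, its vials and the other things on the bench where they are.

Things in the scene. Friction and masses are not known exactly. Their poses are not given: they have to be found in the camera images.
- bin: the washed grey plastic stack-nest bin, at the start mouth down on the bench (origin 70 mm up, z axis down). An open box with tapered walls: length along its x, width along y, mouth towards its +z, origin at the centre of its underside. 70 mm high; 164 x 47 mm outside at the underside, 180 x 63 mm at the rim; walls 2.5 mm, floor 3 mm. About 0.10 kg, centre of mass near x = 0, z = 35 mm
- bin_front (a point): middle of the washed bin's front bottom edge, x = 82, z = 0 mm in its frame. The front, its +x end, has a white card on the outside and a dip 30 mm wide, 20 mm deep in its rim; the back end is plain
- bin_skirt (a point): point on the washed bin's middle plane at x = 0, y = 0, z = 58 mm. Along both long sides a flat vertical skirt hangs from the rim, z = 46 to 70 mm, x = -86 to 86 mm, its outer faces 66 mm apart: the place to grip, across the width. Mouth down, the skirts are 0 to 24 mm above the bench
- bin_end (a point): middle of the washed bin's back end wall, x = -86, y = 0, z = 35 mm. Both end walls (back and front) are flat and slope outwards 8 mm from underside to rim (6.5 degrees from upright). Stood on an end the bin is stable and rests flat on that end wall, its length leaning 6.5 degrees from plumb, the top end over to the base side
- bin_ledge (a point): middle of a ledge of the washed bin, at x = 60, y = 22.5, z = 57 mm. Each long side has two inward columns 17 mm wide, at x = 60 and x = -30 mm, hollow from outside, leaving notches 21 mm wide in the floor's edges, in to y = +-13 mm. Their flat tops are the ledges, z = 57 mm, from y = +-18 mm out to the wall
- load: the loaded bin: same shape, size, frame and origin as the washed bin, upright and loose on the bench with three vials in it, 0.19 kg in all. A bin turned end for end (its x axis pointing the other way) stands on its ledges, underside 57 mm above this one's, inside its rim with 4 mm of play each way; put on the same way round it nests down onto the vials
- load_front (a point): middle of the loaded bin's front bottom edge (card end), x = 82, y = 0, z = 0 mm in its frame
- load_ledge (a point): middle of one of the loaded bin's four ledges, x = 60, y = 22.5, z = 57 mm in its frame; its rim is 13 mm higher
- vial0: amber glass specimen vial, 27 mm across and 43 mm high, standing in the loaded bin near x = -60 mm of its frame; origin at the centre of its underside
- vial1: amber glass specimen vial, 27 mm across and 43 mm high, standing in the loaded bin near x = 0 mm of its frame; origin at the centre of its underside
- vial2: amber glass specimen vial, 27 mm across and 43 mm high, standing in the loaded bin near x = 32 mm of its frame; origin at the centre of its underside
- reagent: amber reagent bottle with a red cap, 68 mm across, 155 mm high; a bystander, to be left alone; origin at the centre of its underside
- salt_jar: white plastic jar with a red cap, 64 mm across, 105 mm high; a bystander, to be left alone; origin at the centre of its underside
- flask: conical glass flask, 76 mm across, 112 mm high; a bystander, to be left alone; origin at the centre of its underside
- petri: closed clear petri dish, 92 mm across, 16 mm high, on the bench between the two bins; a bystander, to be left alone; origin at the centre of its underside
- beaker: small glass beaker, 64 mm across, 75 mm high; a bystander, to be left alone; origin at the centre of its underside
- spatula: steel spatula, double-ended, 185 mm long, lying on the bench along its x axis; a bystander, to be left alone; origin at the centre of its underside

How it is judged:
On the way:
1. the washed bin has been stood on one end, let go and still ((angle between bin's own x axis and vertical below 0.26 rad or angle between bin's own x axis and vertical above 2.88 rad) and contact force between the fingers and bin below 0.1 N and linear speed of bin below 0.05 m/s and angular speed of bin below 0.3 rad/s), for 0.2 s.
At the end, for the whole second after the job is handed in: The washed bin stands level (within 3 degrees), mouth up and released, on the ledges of the upright loaded bin: underside 53 to 61 mm above the other's, centred within 8 mm, card ends facing away from each other's, at rest, with the vials upright under it (angle between bin's own z axis and vertical below 0.06 rad and angle between load's own z axis and vertical below 0.04 rad and z of bin in the frame of load between 0.053 and 0.061 m and x of bin in the frame of load between -0.008 and 0.008 m and y of bin in the frame of load between -0.008 and 0.008 m and x of bin_front in the frame of load below -0.07 m and contact force between bin and load above 0.3 N and linear speed of bin below 0.02 m/s and angle between each of vial0, vial1, vial2's own z axis and vertical below 0.15 rad); the robot touches nothing.
It fails at once if the loaded bin is shoved more than 30 mm (distance of load from where it was at the start of the episode above 0.03 m).
It fails at once if the washed bin is dropped or let topple: over 0.35 m/s while not held (contact force between the fingers and bin below 0.05 N and linear speed of bin above 0.35 m/s).
It fails at once if the washed bin is rammed down on the loaded bin (over 100 N) (contact force between bin and load above 100 N).
It fails at once if a vial is pressed by the washed bin (over 4 N), tipped over or taken out (contact force between bin and vial0 above 4 N or contact force between bin and vial1 above 4 N or contact force between bin and vial2 above 4 N or angle between any of vial0, vial1, vial2's own z axis and vertical above 0.5 rad or distance of any of vial0, vial1, vial2 from where it was at the start of the episode above 0.05 m).
It fails at once if another thing on the bench is moved more than 20 mm (distance of any of reagent, salt_jar, flask, petri, beaker, spatula from where it was at the start of the episode above 0.02 m).
It also fails if it takes over 51 s, if anything falls off the work surface, if the arm or the gripper's body presses on something with over 40 N, if the wrist force passes 120 N, or if a joint passes its speed limit or range.

ROBOT

A 7-joint arm with a two-finger parallel gripper is mounted at the origin on the work surface. World frame = base frame: x ahead of the robot, y to its left, z up, the work surface at z = 0. Lengths are in m, angles in rad, forces in N, time in s.
With the tool pointing down it reaches from about 0.425 to 0.925 m from the base axis. Payload 6.8 kg.
Tool frame: the origin (TCP) lies between the finger pads; the fingertips stand 25 mm ahead of it and the grasp point (between the pads) lies 6 mm ahead of it; z points along the fingers, y is the line along which they close (so a half turn about z gives the same grasp; the last joint's range is limited). The gripper opens to 85 mm and grips with 20 to 120 N. Pads are 22 mm wide; open, the fingers measure 114 mm over their backs; the gripper's body (76 mm by 85 mm) begins 54 mm behind the grasp point. The pads swing forward as they close: fully open they stand 13 mm farther back than shut.
Start: joints at [-0.108, 0.477, 0.022, 1.555, -0.011, 1.109, -0.083], TCP at [0.675, 0, 0.256] pointing down, gripper open.
Joint ranges: [-2.96, 2.96], [-0.34, 2.1], [-1.41, 1.46], [0.24, 2.44], [-1.37, 4.51], [0.17, 1.92], [-2.96, 2.96]. Speed limits (rad/s): [2.39, 2.39, 3.14, 3.14, 3.14, 3.14, 3.14].

INTERFACE

Orientations are given as a rotation vector (axis times angle).
In Python, from workcell import env gives the robot as it stands.
- The arm moves only by the tool steer_hand, called after ">>>" as name(argument=value, ...) on one line, values as JSON. Schema: {"type":"object","properties":{"plan":{"type":"object","properties":{"motion":{"type":"array","items":{"type":"array","items":{"type":"number"},"minItems":5,"maxItems":5},"minItems":1,"maxItems":20}},"additionalProperties":false,"required":["motion"]},"squeeze":{"type":"number"},"only":{"type":"string"},"quiet":{"type":"boolean"},"lines":{"type":"string"}},"required":["plan"],"additionalProperties":false}. plan is an object whose key "motion" holds a list of rows, 1 to 20 of them, each of 5 numbers: the finger opening in m, then dx, dy, dz in units of 5 mm, then a turn about the tool's z in units of 0.1 rad; each row shifts and turns the commanded pose from where the row before left it, along the tool's axes as they then stand; what a row does not reach is not made up. A row lasts 1/12 s, in which the tool goes at most 0.0417 m and 0.125 rad, less where a joint would pass 70% of its speed; a pose out of reach is approached as far as the arm can. The fingers move at their own pace and stop on an object; squeeze is the grip in N (left out, the last holds). Time passes only in rows, so rows that do not move let the fingers close. The tool returns the time, the measured TCP pose, the force, the opening and the grip force at its end. only (a regular expression) keeps the lines of the reply that match it, lines (a string "A,B") keeps lines A to B, and quiet returns only ok. Input that does not fit is refused with a message, and nothing moves.
- env.sense(): the state, without advancing time (a new reading comes with each control period).
- env.read_camera(name): name is "scene" or "side" or "wrist"; returns a dict with "pixels" (400x640x3 uint8, red, green, blue), "fovy" (degrees; the focal length in pixels is half the picture's height over the tangent of half this angle, whatever the lens; pixels are square), "cx", "cy" (the principal point, pixels), "k1" (the pictures are not rectified: a ray, as slopes to the right and down, at radius r is drawn at 1 + k1 r^2 times it, then the intrinsics apply), "extrinsics" (4x4, takes a point from world to camera coordinates). Camera axes: x right, y up, looking along -z (the intrinsics and any distortion apply to the point x, -y, -z); pixel columns grow to the right and rows downward; lengths in m; the calibration is good to about 2 mm. A picture is of the moment at which its call begins. There is no depth.
- env.hand_in(): hands the job in; it is judged then, once.
The state is a dict: "clock": time; "qpos": joint angles; "dq": joint speeds; "joint_efforts": joint torques, N m; "ee_pos": TCP position; "eef_rot": TCP orientation; "wrist_force": force on the tool from outside, world axes, zero at the start; "torque": the same for the moment, N m; "finger_gap": finger opening in m; "grip_force": force on a finger pad.
Only numpy, scipy, OpenCV 4.12 (cv2) and the standard library are available. Lean on these libraries where they do the work, as an engineer would, in place of code of your own. Each camera call takes 0.05 s, during which the arm holds its last target. There are 200 camera calls.

## Working session

There is one attempt and no reset: what is moved stays moved. The work goes in short steps, Python scripts to look and compute and a tool call to move; the robot and the scene stay as the last step left them, time stands still between calls to the robot, and variables do not carry over. Pictures are saved under pics/ and viewed, at most 10 in all, crops included, and the job is handed in when it is done.

```bash
ls; mkdir -p pics; python3 - <<'E'
from workcell import env
import cv2
for n in ["scene","side","wrist"]:
    c=env.read_camera(n); cv2.imwrite(f"pics/{n}0.png",c["pixels"][:,:,::-1]); print(n,c["fovy"],c["cx"],c["cy"],c["k1"]); print(c["extrinsics"].round(3).tolist())
print(env.sense())
E
```

```text
pics
workcell.py
scene 43.13247961595741 318.6036665130523 197.5926474482697 -0.0073432209466983
[[0.857, 0.515, 0.018, -0.457], [-0.345, 0.549, 0.761, 0.128], [0.382, -0.659, 0.648, -1.613], [0.0, 0.0, 0.0, 1.0]]
side 50.75259083960331 320.8652862210198 198.3973950439393 0.003835132149691808
[[0.906, -0.423, -0.003, -0.485], [0.26, 0.552, 0.792, -0.21], [-0.333, -0.719, 0.61, -0.757], [0.0, 0.0, 0.0, 1.0]]
wrist 62.523424821152446 319.7385194662251 196.50786642610166 -0.03043628482952822
[[1.0, -0.0, -0.002, -0.674], [-0.0, 0.957, -0.289, 0.038], [0.002, 0.289, 0.957, -0.381], [0.0, 0.0, 0.0, 1.0]]
{'clock': 0.15, 'qpos': array([-0.10809369,  0.47762639,  0.02236161,  1.55621912, -0.01151684,
        1.1093075 , -0.08308666]), 'dq': array([-1.58542479e-03, -1.70848554e-04,  3.20350648e-04, -4.48882721e-03,
        7.81222765e-04,  2.69675525e-05,  2.53808632e-04]), 'joint_efforts': array([ 1.55385478e-03, -5.96924365e+01,  1.60940632e+00, -2.81490952e+01,
        1.26662746e-02,  6.56643446e-03,  5.58682734e-05]), 'ee_pos': array([ 6.74574803e-01, -1.27633162e-05,  2.55540683e-01]), 'eef_rot': array([-2.22076831e+00, -2.22077740e+00,  1.68976177e-03]), 'wrist_force': array([-0.21517977, -0.28370552,  0.14267117]), 'torque': array([-0.0645873 , -0.0172076 ,  0.00635214]), 'grip_force': 0.0, 'finger_gap': 0.08555074445290603}
```
View pics/scene0.png

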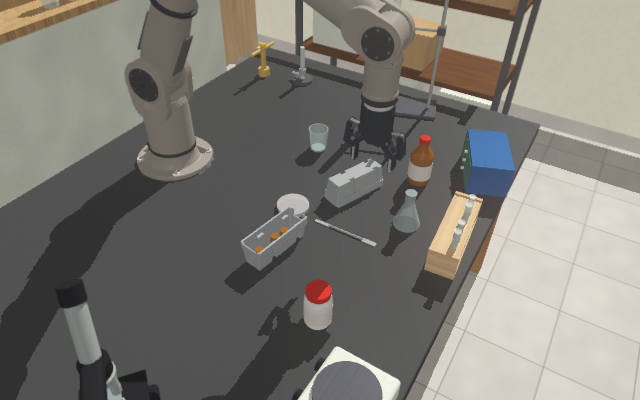

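View pics/side0.png

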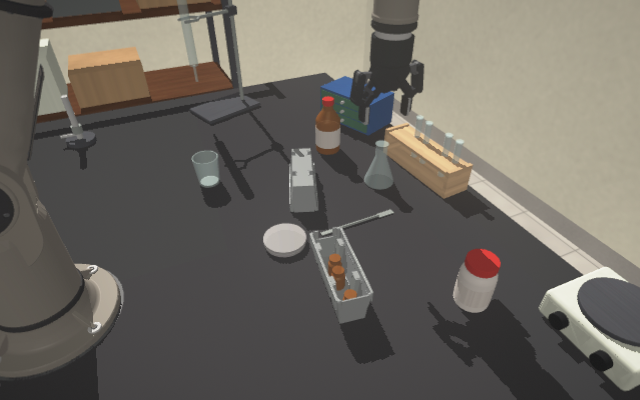

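Scene view: the loaded bin, with amber vials, is at about (275,238), the washed bin mouth down at (355,182), the petri at (293,205) and the spatula at (345,232). Side view: the load is at (340,275) and the washed bin at (302,180). I'll enlarge both bins next.

```bash
python3 - <<'E'
import cv2,numpy as np
s=cv2.imread("pics/scene0.png"); d=cv2.imread("pics/side0.png")
def crop(im,x0,y0,x1,y1,k):
    o=cv2.resize(im[y0:y1,x0:x1],None,fx=k,fy=k,interpolation=cv2.INTER_CUBIC)
    o=cv2.convertScaleAbs(o,alpha=1.2)
    for x in range((x0+9)//10*10,x1,10):
        cv2.line(o,(int((x-x0+.5)*k),0),(int((x-x0+.5)*k),6),(0,255,255),1)
        if x%20==0: cv2.putText(o,str(x),(int((x-x0+.5)*k)-10,18),0,.4,(0,255,255),1)
    for y in range((y0+9)//10*10,y1,10):
        cv2.line(o,(0,int((y-y0+.5)*k)),(6,int((y-y0+.5)*k)),(0,255,255),1)
        cv2.putText(o,str(y),(8,int((y-y0+.5)*k)+4),0,.4,(0,255,255),1)
    return o
cv2.imwrite("pics/sc.png",crop(s,230,153,396,275,4.8))
a=crop(d,300,220,380,327,5.5);b=crop(d,278,138,330,217,7.4)
h=max(a.shape[0],b.shape[0]); a,b=[cv2.copyMakeBorder(i,0,h-i.shape[0],0,0,0) for i in(a,b)]
o=np.hstack([a,b]);print(o.shape);cv2.imwrite("pics/sd.png",o[:600,:800])
E
```

```text
(588, 825, 3)
```

View pics/sc.png

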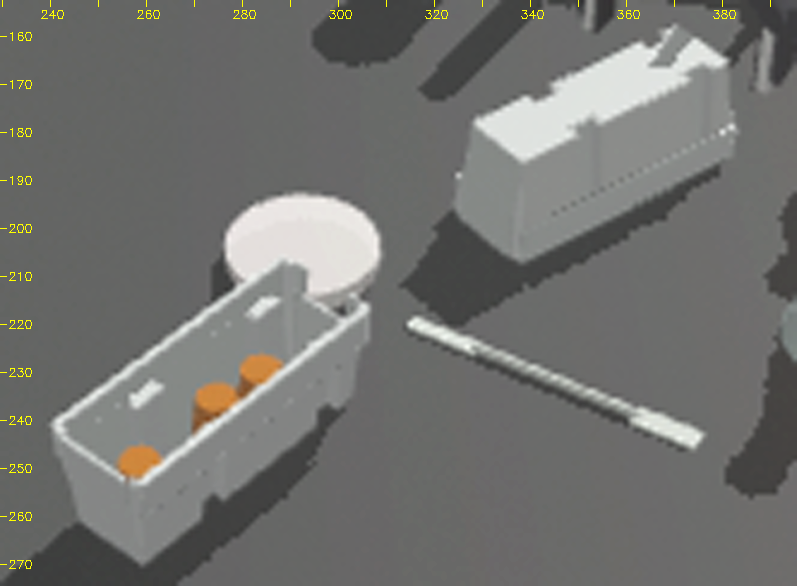

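View pics/sd.png

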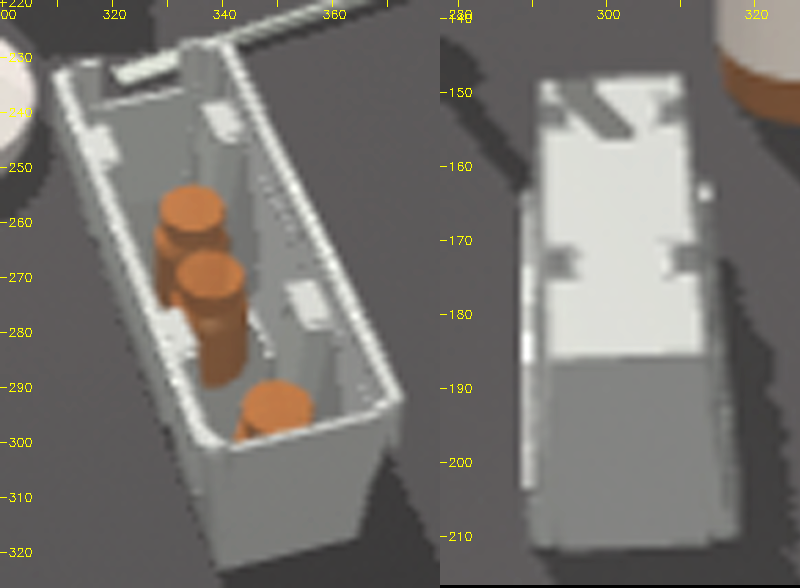

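```bash
cat > h.py <<'E'
import numpy as np,cv2
from scipy.optimize import least_squares
from workcell import env
def cal(n):
    c=env.read_camera(n); return c
def proj(c,P):
    p=np.atleast_2d(P)@c["extrinsics"][:3,:3].T+c["extrinsics"][:3,3]
    s=np.c_[p[:,0],-p[:,1]]/-p[:,2:]; s=s*(1+c["k1"]*(s**2).sum(1,keepdims=True))
    f=200/np.tan(np.radians(c["fovy"])/2); return s*f+[c["cx"],c["cy"]]
def ground(c,u,v,z):
    r=least_squares(lambda q:(proj(c,[q[0],q[1],z])-[u,v]).ravel(),[.65,0]); return r.x
def fit(obs,z0=0,flip=1):
    # obs: list (cam, local x,y(left of front),z-world-height, u,v)
    def res(q):
        c,s=np.cos(q[2]),np.sin(q[2]); o=[]
        for cam,x,y,z,u,v in obs: o.append((proj(cam,[q[0]+c*x-s*y,q[1]+s*x+c*y,z])-[u,v]).ravel())
        return np.concatenate(o)
    b=min((least_squares(res,[.65,0,a],loss="soft_l1") for a in np.arange(-3,3.1,1)),key=lambda r:r.cost)
    return b.x,res(b.x).reshape(-1,2)
E
python3 - <<'E'
from h import *
S=cal("scene");D=cal("side")
m=1e-3
L=[(S,-90,31.5,70,240.5,241.5),(S,-90,-31.5,70,258.5,253.5),(S,90,-31.5,70,306.5,217.5),(S,-82,-23.5,0,259,269.5),
(D,90,31.5,70,310,233),(D,90,-31.5,70,341.5,228),(D,-90,-31.5,70,371.5,293),(D,-90,31.5,70,338,301),(D,-82,23.5,0,340,323),(D,-82,-23.5,0,364.5,317.5)]
W=[(S,-82,23.5,70,329,178.5),(S,-82,-23.5,70,338.5,186.5),(S,82,-23.5,70,381,167),(S,-90,-31.5,0,338,206.5),
(D,82,23.5,70,291,149),(D,82,-23.5,70,310,148),(D,-82,23.5,70,292,185.5),(D,-82,-23.5,70,313,185),(D,-90,31.5,0,290,211),(D,-90,-31.5,0,317,210.5)]
for o in(L,W):
    q,r=fit([(c,x*m,y*m,z*m,u,v) for c,x,y,z,u,v in o]); print(q.round(4),np.degrees(q[2]).round(1)); print(r.round(1).tolist())
for n,c,u,v,z in [("petriS",S,293,204,.016),("petriD",D,285,239,.016),("spatA",S,316,220,.003),("spatB",S,375,244,.003),("spatA_D",D,320,234,.003),("spatB_D",D,392,212,.003),("reag",S,419,183,0),("reagD",D,328,150,0),("flask",S,406,226,0),("flaskD",D,379,184,0),("jar",S,318,322,0),("jarD",D,474,304,0),("beak",S,318,147,0),("beakD",D,209,182,0)]:
    print(n,ground(c,u,v,z).round(3))
E
```

```text
[ 0.4985 -0.1578 -4.8782] -279.5
[[-0.7, 0.1], [-0.5, 0.6], [1.5, -1.6], [0.7, 0.6], [0.2, -1.9], [-0.8, -2.6], [1.9, 0.9], [-0.6, 1.1], [-0.5, 0.2], [0.2, -0.3]]
[0.5591 0.161  1.2019] 68.9
[[-0.9, -1.0], [0.2, -0.6], [0.7, -2.2], [-0.8, 0.9], [0.4, -0.8], [-0.3, -0.5], [0.3, 0.1], [0.1, -0.3], [0.2, 1.0], [0.1, 0.3]]
petriS [ 0.451 -0.004]
petriD [ 0.448 -0.009]
spatA [ 0.534 -0.014]
spatB [ 0.713 -0.011]
spatA_D [ 0.527 -0.013]
spatB_D [ 0.71  -0.016]
reag [0.712 0.295]
reagD [0.699 0.302]
flask [0.754 0.099]
flaskD [0.744 0.097]
jar [ 0.711 -0.299]
jarD [ 0.704 -0.302]
beak [0.354 0.294]
beakD [0.353 0.29 ]
```

The fit puts the load at (0.499, -0.158) with yaw 80.5°, and the washed bin at (0.559, 0.161) with yaw 68.9°. Both fronts face roughly +y, and the bystander positions agree between the two views. I'll move over the washed bin's front end and check with the wrist camera.

The manual's scale: shifts go in units of 5 mm and turns go in units of 0.1 rad. Converting my numbers, 0.029 m is 5.8, 0.0125 m is 2.5, 0.092 rad is 0.92.

>>> steer_hand(plan={"motion":[[0.085,5.8,-2.2,2.5,0],[0.085,5.8,-2.2,2.5,0],[0.085,5.8,-2.2,2.5,0],[0.085,5.8,-2.2,2.5,0],[0.085,5.8,-2.2,2.5,0],[0.085,5.8,-2.2,2.5,0],[0.085,5.8,-2.2,2.5,0],[0.085,5.8,-2.32,2.5,0],[0.085,0,0,0,0.92],[0.085,0,0,0,0.92],[0.085,0,0,0,0.92],[0.085,0,0,0,0.92],[0.085,0,0,0,0],[0.085,0,0,0,0]]}, squeeze=20)

```text
clock: 1.42
ee_pos: [0.5863, 0.2321, 0.1562]
eef_rot: [2.588, 1.781, -0.0]
wrist_force: [0.2, -0.3, -0.3]
finger_gap: 0.0851
grip_force: 0.0
```

```bash
python3 - <<'E'
from h import *
c=cal("wrist");cv2.imwrite("pics/w1.png",c["pixels"][:,:,::-1])
E
```

```text
(no output)
```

View pics/w1.png

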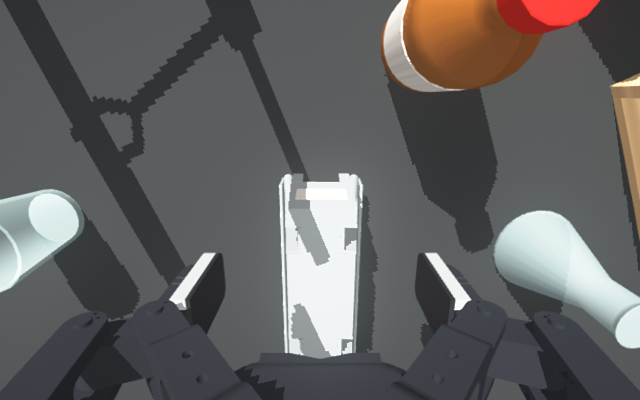

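The wrist view shows the bin centred between the fingers and aligned with them. The rim-front corners are at about (281,180) and (361,180), and the base-front edge is at v≈205. I'll compare that with the projection.

```bash
python3 - <<'E'
from h import *
c=cal("wrist")
x,y,a=.5591,.161,1.2019
f=np.array([np.cos(a),np.sin(a)]);l=np.array([-f[1],f[0]])
for X,Y,Z in [(82,23.5,70),(82,-23.5,70),(90,31.5,0),(90,-31.5,0),(86,33,24),(86,-33,24),(86,33,0),(86,-33,0)]:
    p=np.array([x,y])+f*X*1e-3+l*Y*1e-3; print(X,Y,Z,proj(c,[*p,Z*1e-3]).round(1))
im=cv2.imread("pics/w1.png"); o=cv2.resize(im[160:360,260:400],None,fx=4,fy=3,interpolation=cv2.INTER_CUBIC)
for k in range(260,400,20): cv2.putText(o,str(k),((k-260)*4,10),0,.4,(0,255,255),1)
for k in range(160,360,20): cv2.putText(o,str(k),(0,(k-160)*3+4),0,.4,(0,255,255),1)
cv2.imwrite("pics/w1c.png",o)
E
```

```text
82 23.5 70 [[283.6 204.9]]
82 -23.5 70 [[355.4 205.2]]
90 31.5 0 [[282.6 170.1]]
90 -31.5 0 [[356.7 170.4]]
86 33 24 [[277.5 181.6]]
86 -33 24 [[361.7 181.9]]
86 33 0 [[281.  174.7]]
86 -33 0 [[358.3 175. ]]
```

View pics/w1c.png

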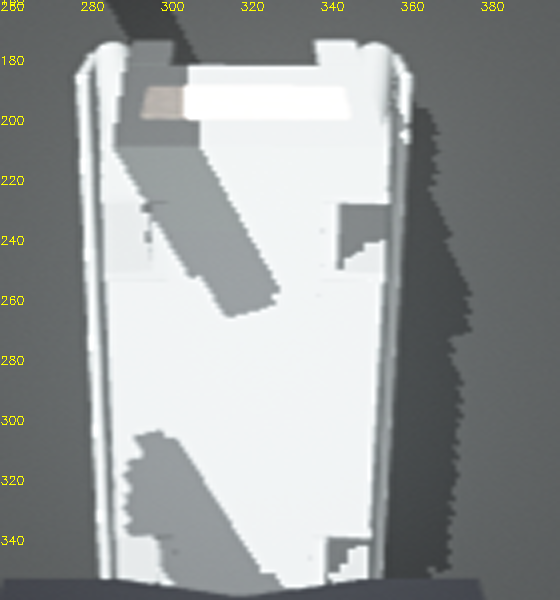

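The front edge is about 2 mm nearer than the fit says, and everything else agrees. I'll descend and close lightly.

In the tool's units: 0.015 m is 3, -0.002 m is -0.4.

>>> steer_hand(plan={"motion":[[0.085,-0.4,0,3,0],[0.085,0,0,4,0],[0.085,0,0,4,0],[0.085,0,0,4,0],[0.085,0,0,4,0],[0.085,0,0,3,0],[0.085,0,0,2.1,0],[0.085,0,0,0,0],[0.066,0,0,0,0],[0.066,0,0,0,0],[0.066,0,0,0,0],[0.066,0,0,0,0],[0.066,0,0,0,0]]}, squeeze=20)

```text
clock: 2.6
ee_pos: [0.5865, 0.2304, 0.0368]
eef_rot: [2.59, 1.777, 0.003]
wrist_force: [0.1, -0.9, -0.1]
finger_gap: 0.0659
grip_force: 0.3
```

>>> steer_hand(plan={"motion":[[0.065,0,0,0,0],[0.065,0,0,0,0],[0.065,0,0,0,0],[0.065,0,0,0,0]]})

```text
clock: 2.93
ee_pos: [0.5865, 0.2304, 0.037]
eef_rot: [2.59, 1.777, 0.003]
wrist_force: [-1.0, -0.4, 5.7]
finger_gap: 0.0656
grip_force: 19.1
```

```bash
cat > est.py <<'E'
from h import *
from scipy.optimize import minimize
B=[(sx*X,sy*Y,Z) for X,Y,Z in((82,23.5,0),(90,31.5,70),(86,33,46)) for sx in(1,-1) for sy in(1,-1)]
B=np.array(B)*1e-3
def pose(p,yaw):   # p: x,y,z of bin origin, th: tilt; th=0 mouth down front along yaw; th=90 x up; th=180 mouth up
    th=p[3]; f=np.array([np.cos(yaw),np.sin(yaw),0]);u=np.array([0,0,1.])
    X=np.cos(th)*f+np.sin(th)*u; Z=np.sin(th)*f-np.cos(th)*u; Y=np.cross(Z,X)
    return np.c_[X,Y,Z],np.array(p[:3])
def masks(names):
    out=[]
    for n in names:
        c=cal(n);im=cv2.GaussianBlur(c["pixels"],(3,3),0).astype(int)
        m=((im.min(2)>112)&(im.max(2)-im.min(2)<25)); out.append((c,m))
    return out
def score(ms,p,yaw):
    R,t=pose(p,yaw);s=0
    for c,m in ms:
        h=cv2.convexHull(proj(c,B@R.T+t).astype(np.float32)).reshape(-1,2)
        a=np.zeros(m.shape,np.uint8);cv2.fillConvexPoly(a,np.round(h*16).astype(int),1,shift=4)
        roi=cv2.dilate(a,np.ones((25,25)))>0; a=a>0
        s+=(a&m).sum()/((a|m)&roi).sum()
    return s/len(ms)
def est(piv,bx,bz,yaw,names=("side","scene")):
    """piv: world grip point; bin coords (bx,bz) at it"""
    ms=masks(names);best=[]
    for d in range(-20,200,4):
        th=np.radians(d);f=np.array([np.cos(yaw),np.sin(yaw),0]);u=np.array([0,0,1.])
        t=np.array(piv)-bx*(np.cos(th)*f+np.sin(th)*u)-bz*(np.sin(th)*f-np.cos(th)*u)
        best.append((score(ms,[*t,th],yaw),[*t,th]))
    s,p=max(best,key=lambda b:b[0])
    r=minimize(lambda q:-score(ms,q,yaw),p,method="Nelder-Mead",options=dict(initial_simplex=np.array([p]+[np.array(p)+np.eye(4)[i]*[.008,.008,.008,.1][i] for i in range(4)]),maxiter=150))
    q=r.x; R,t=pose(q,yaw); low=(B@R.T+t)[:,2].min()
    print("IoU",round(s,3),round(-r.fun,3),"origin",q[:3].round(4),"tilt",np.degrees(q[3]).round(1),"lowest z",low.round(4)); return q
E
python3 - <<'E'
from est import *
est([.5865,.2304,.017],.076,.053,1.2019)
E
```

```text
IoU 0.44 0.454 origin [0.5653 0.1774 0.0743] tilt -12.8 lowest z -0.0139
```

>>> steer_hand(plan={"motion":[[0.065,0,0,-1,0],[0.065,0,0,-1,0],[0.065,0,0,-1,0],[0.065,0,0,-1,0],[0.065,0,0,-1,0],[0.065,0,0,-1,0],[0.065,0,0,0,0]]})

```text
clock: 3.62
ee_pos: [0.5863, 0.2304, 0.0671]
eef_rot: [2.59, 1.777, 0.003]
wrist_force: [0.7, 0.5, -0.5]
finger_gap: 0.0654
grip_force: 19.1
```

```bash
python3 - <<'E'
from est import *
s=env.sense();print(s["torque"]);e=s["ee_pos"]
est([e[0],e[1],e[2]-.02],.076,.053,1.2019)
E
```

```text
[ 0.06397587 -0.00351731  0.02713943]
IoU 0.442 0.46 origin [0.5642 0.1774 0.1015] tilt -11.0 lowest z 0.0157
```

```bash
cat > comp.py <<'E'
import sys;from h import *
n,su,sv,du,dv=sys.argv[1],*map(int,sys.argv[2:6]); o=[]
for c,u,v in((cal("scene"),su,sv),(cal("side"),du,dv)):
    im=c["pixels"][:,:,::-1]; u=min(max(u,50),590);v=min(max(v,70),330)
    k=cv2.resize(im[v-70:v+70,u-50:u+50],None,fx=4,fy=4,interpolation=cv2.INTER_CUBIC)
    for i in range(0,100,20): cv2.putText(k,str(u-50+i),(i*4,10),0,.4,(0,255,255),1)
    for i in range(10,140,20): cv2.putText(k,str(v-70+i),(0,i*4+4),0,.4,(0,255,255),1)
    o.append(k)
cv2.imwrite(f"pics/{n}.png",np.hstack(o))
E
python3 comp.py lift1 355 170 305 165
python3 - <<'E'
import cv2
a=cv2.imread("pics/side0.png");s=cv2.imread("pics/scene0.png")
print(a[200,302],a[170,302],a[200,289],a[200,280],a[200,330],a[215,270]);print(s[190,330],s[185,360],s[175,345],s[200,360],s[150,350],s[150,345])
E
```

```text
[108 110 110] [179 185 183] [153 156 156] [77 76 79] [77 76 79] [77 77 79]
[112 114 111] [115 117 116] [186 188 186] [55 56 56] [65 64 63] [56 56 55]
```

View pics/lift1.png

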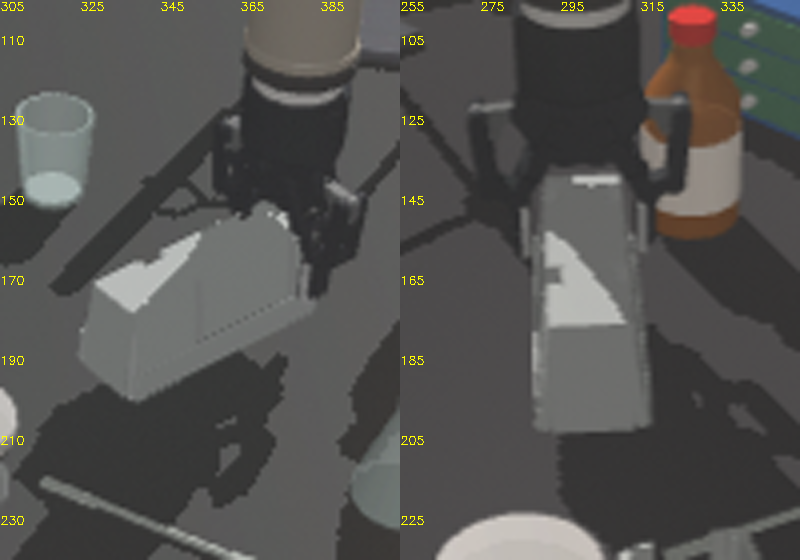

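The view shows the bin lifted level and rigid: the back rim bottom moved from v≈211 to v≈203 in the side view. The grip friction holds it, so I'll lower it and find a lighter grip that lets it swing in the pads.

```bash
sed -i 's/min(2)>112/min(2)>94/' est.py
```

>>> steer_hand(plan={"motion":[[0.065,0,0,2,0],[0.065,0,0,2,0],[0.065,0,0,1.6,0],[0.065,0,0,0,0]]})

```text
clock: 4.15
ee_pos: [0.5851, 0.2299, 0.036]
eef_rot: [-2.59, -1.777, 0.003]
wrist_force: [-0.2, 0.4, -0.9]
finger_gap: 0.0651
grip_force: 21.0
```

>>> steer_hand(plan={"motion":[[0.0656,0,0,0,0],[0.0656,0,0,0,0]]})

```text
clock: 4.32
ee_pos: [0.5852, 0.2299, 0.0369]
eef_rot: [-2.59, -1.777, 0.002]
wrist_force: [-0.3, 0.3, -0.6]
finger_gap: 0.0658
grip_force: 11.1
```

>>> steer_hand(plan={"motion":[[0.0657,0,0,0,0],[0.0657,0,0,0,0]]})

```text
clock: 4.48
ee_pos: [0.5856, 0.2301, 0.0375]
eef_rot: [-2.59, -1.777, 0.0]
wrist_force: [-0.3, -0.3, -1.1]
finger_gap: 0.0655
grip_force: 8.3
```

```bash
python3 - <<'E'
from est import *
e=env.sense()["ee_pos"]
est([e[0],e[1],e[2]-.02],.076,.053,1.2019)
E
```

```text
IoU 0.854 0.879 origin [0.5592 0.162  0.0722] tilt -2.9 lowest z -0.0024
```

In the tool's units: -0.005 m is -1.

>>> steer_hand(plan={"motion":[[0.0658,0,0,0,0],[0.0658,0,0,0,0],[0.0658,0,0,-1,0],[0.0658,0,0,-1,0],[0.0658,0,0,-1,0],[0.0658,0,0,0,0]]})

```text
clock: 5.08
ee_pos: [0.5866, 0.2305, 0.0544]
eef_rot: [2.59, 1.777, 0.004]
wrist_force: [-0.7, -0.5, -0.1]
finger_gap: 0.0663
grip_force: 5.5
```

```bash
python3 - <<'E'
from est import *
e=env.sense()["ee_pos"]
est([e[0],e[1],e[2]-.02],.076,.053,1.2019)
E
```

```text
IoU 0.879 0.891 origin [0.5569 0.162  0.0772] tilt 3.1 lowest z 0.0023
```

It pivots in the pads: tilt about 6° with the back edge still on the bench. I'll continue along the arc around the back edge.

In the tool's units: -0.0065 m is -1.3, -0.003 m is -0.6.

>>> steer_hand(plan={"motion":[[0.0658,-0.4,0,-1.3,0],[0.0658,-0.4,0,-1.3,0],[0.0658,-0.4,0,-1.3,0],[0.0658,-0.4,0,-1.3,0],[0.0658,-0.6,0,-1.3,0],[0.0658,-0.6,0,-1.3,0],[0.0658,-0.6,0,-1.3,0],[0.0658,-0.6,0,-1.3,0],[0.0658,0,0,0,0]]})

```text
clock: 5.93
ee_pos: [0.5791, 0.2108, 0.1064]
eef_rot: [2.591, 1.776, 0.003]
wrist_force: [-0.3, -0.4, -0.7]
finger_gap: 0.0661
grip_force: 5.3
```

```bash
python3 - <<'E'
from est import *
e=env.sense()["ee_pos"]
est([e[0],e[1],e[2]-.02],.076,.053,1.2019)
E
```

```text
IoU 0.875 0.894 origin [0.5466 0.135  0.1013] tilt 21.1 lowest z 0.0036
```

>>> steer_hand(plan={"motion":[[0.0658,-0.9,0,-1.3,0],[0.0658,-0.9,0,-1.3,0],[0.0658,-0.9,0,-1.2,0],[0.0658,-0.9,0,-1.2,0],[0.0658,-1,0,-1.1,0],[0.0658,-1.1,0,-1.1,0],[0.0658,-1.1,0,-1,0],[0.0658,-1.2,0,-1,0],[0.0658,-1.2,0,-0.9,0],[0.0658,-1.2,0,-0.8,0],[0.0658,0,0,0,0]]})

```text
clock: 6.95
ee_pos: [0.5599, 0.1614, 0.1602]
eef_rot: [2.591, 1.775, 0.001]
wrist_force: [0.0, -1.4, -0.7]
finger_gap: 0.0657
grip_force: 4.8
```

```bash
python3 - <<'E'
from est import *
e=env.sense()["ee_pos"]
est([e[0],e[1],e[2]-.02],.076,.053,1.2019)
E
```

```text
IoU 0.81 0.859 origin [0.5305 0.0877 0.1116] tilt 51.8 lowest z -0.0024
```

In the tool's units: -0.007 m is -1.4, -0.0045 m is -0.9.

>>> steer_hand(plan={"motion":[[0.0658,-1.4,0,-0.9,0],[0.0658,-1.4,0,-0.7,0],[0.0658,-1.4,0,-0.7,0],[0.0658,-1.4,0,-0.6,0],[0.0658,-1.4,0,-0.6,0],[0.0658,-1.4,0,-0.5,0],[0.0658,-1.4,0,-0.4,0],[0.0658,-1.4,0,-0.3,0],[0.0658,-1.4,0,-0.2,0],[0.0658,-1.4,0,-0.2,0],[0.0658,-1.4,0,0,0],[0.0658,0,0,0,0]]})

```text
clock: 8.05
ee_pos: [0.532, 0.0895, 0.1853]
eef_rot: [2.592, 1.775, 0.0]
wrist_force: [-0.2, -0.2, 3.3]
finger_gap: 0.0658
grip_force: 4.8
```

```bash
python3 - <<'E'
from est import *
e=env.sense()["ee_pos"]
est([e[0],e[1],e[2]-.02],.076,.053,1.2019)
E
```

```text
IoU 0.735 0.747 origin [0.5103 0.0436 0.0912] tilt 87.2 lowest z -0.0021
```

The bin is near vertical, but the petri dish is close. I'll lift it clear, shift it along +f and look.

>>> steer_hand(plan={"motion":[[0.0657,0,0,-0.4,0],[0.0657,0,0,-0.8,0],[0.0657,0,0,-1,0],[0.0657,0,0,-1,0],[0.0657,0.8,0,-0.8,0],[0.0657,1.4,0,0,0],[0.0657,1.6,0,0,0],[0.0657,1.6,0,0,0],[0.0657,1.6,0,0,0],[0.0657,1.2,0,0,0],[0.0657,0.8,0,0,0],[0.0657,0,0,0,0]]})

```text
clock: 9.15
ee_pos: [0.5485, 0.1344, 0.2046]
eef_rot: [-2.589, -1.779, -0.0]
wrist_force: [0.0, -0.0, -0.3]
finger_gap: 0.0659
grip_force: 5.4
```

```bash
python3 - <<'E'
from est import *
s=env.sense();e=s["ee_pos"];print(s["grip_force"],e)
q=est([e[0],e[1],e[2]-.02],.076,.053,1.2019)
for n in("scene","side"): print(n,proj(cal(n),q[:3]))
E
python3 comp.py hang 347 175 297 180
```

```text
5.392682701349258 [0.54849282 0.13444644 0.20459071]
IoU 0.782 0.811 origin [0.5299 0.0847 0.1175] tilt 81.9 lowest z 0.0185
scene [[334.12528747 168.11251639]]
side [[302.21074508 167.47366368]]
```

View pics/hang.png

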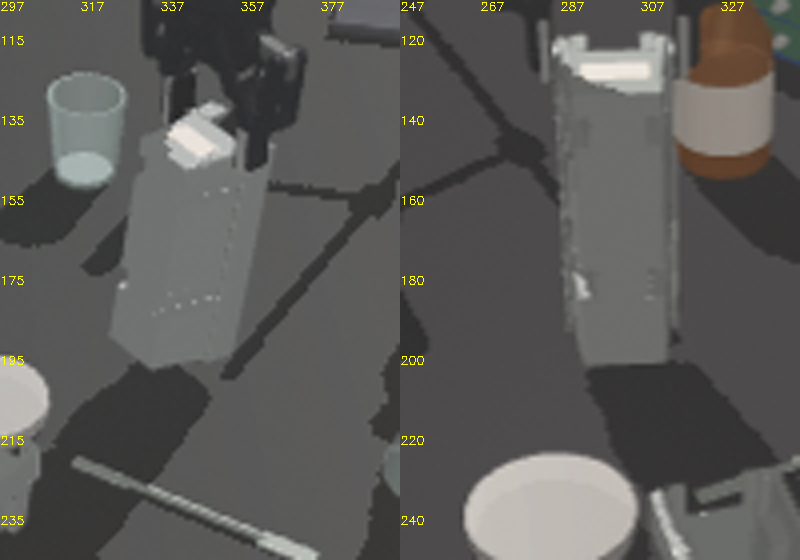

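The bin hangs card end up, at about 82°, clear of the petri and spatula. I'll lower it until the rim edge touches, then rock it back onto the flat end wall.

The manual's scale: shifts go in units of 5 mm and turns go in units of 0.1 rad. Converting my numbers, -0.006 m is -1.2, -0.005 m is -1.

>>> steer_hand(plan={"motion":[[0.0657,0,0,1,0],[0.0657,0,0,1,0],[0.0657,0,0,1,0],[0.0657,0,0,0.8,0],[0.0657,-1,0,0.1,0],[0.0657,-1.2,0,0.1,0],[0.0657,-1.2,0,0.1,0],[0.0657,-1.2,0,0.1,0],[0.0657,-1.2,0,0.1,0],[0.0657,-1,0,0.1,0],[0.0657,0,0,0,0]]})

```text
clock: 10.37
ee_pos: [0.5355, 0.0997, 0.1826]
eef_rot: [2.592, 1.775, -0.001]
wrist_force: [-0.8, -0.3, -0.2]
finger_gap: 0.0656
grip_force: 5.7
```

```bash
python3 - <<'E'
from est import *
s=env.sense();e=s["ee_pos"];print(s["grip_force"],e)
q=est([e[0],e[1],e[2]-.02],.076,.053,1.2019)
E
```

```text
5.691335499286652 [0.53550699 0.09969346 0.18262217]
IoU 0.751 0.781 origin [0.5227 0.0678 0.0827] tilt 95.0 lowest z -0.0008
```

In the tool's units: -0.003 m is -0.6, -0.002 m is -0.4.

>>> steer_hand(plan={"motion":[[0.0657,-0.6,0,0.2,0],[0.0657,-0.4,0,0.2,0],[0.0657,0,0,0,0],[0.0657,0,0,0,0],[0.066,0,0,0,0],[0.0662,0,0,0,0],[0.0665,0,0,0,0],[0.068,0,0,0,0],[0.072,0,0,0,0],[0.078,0,0,0,0],[0.085,0,0,0,0],[0.085,0,0,0,0],[0.085,0,0,0,0],[0.085,0,0,0,0]]})

```text
clock: 11.63
ee_pos: [0.5343, 0.0967, 0.1808]
eef_rot: [2.59, 1.777, 0.0]
wrist_force: [-0.4, 0.4, 0.1]
finger_gap: 0.0851
grip_force: 0.0
```

```bash
python3 - <<'E'
from est import *
s=env.sense();e=s["ee_pos"];print(s["grip_force"],e)
q=est([e[0],e[1],e[2]-.02],.076,.053,1.2019)
E
```

```text
0.0 [0.5342751  0.09668868 0.18080675]
IoU 0.759 0.785 origin [0.5182 0.0639 0.0788] tilt 99.1 lowest z -0.0022
```

```bash
python3 - <<'E'
from est import *
for names in [("side",),("scene",),("wrist",),("side","scene","wrist")]:
    ms=masks(names)
    g=lambda q:-score(ms,[q[0],q[1],.0815,np.radians(96.5)],1.2019+q[2])
    b=min((minimize(g,[x,y,0],method="Nelder-Mead",options=dict(initial_simplex=np.array([[x,y,0],[x+.008,y,0],[x,y+.008,0],[x,y,.1]]))) for x in(.512,.522) for y in(.06,.072)),key=lambda r:r.fun)
    print(names,b.x.round(4),b.fun)
E
```

```text
('side',) [0.5227 0.0676 0.0494] -0.7667603372139703
('scene',) [ 0.5184  0.0615 -0.0135] -0.8084025854108957
('wrist',) [0.524  0.0701 0.1893] -0.8168092135733473
('side', 'scene', 'wrist') [ 0.5145  0.0651 -0.0463] -0.7840162665047079
```

```bash
cat > comp3.py <<'E'
import sys;from h import *
n=sys.argv[1];r=[tuple(map(int,a.split(","))) for a in sys.argv[2:5]];o=[]
for nm,(u0,v0,u1,v1) in zip(("wrist","side","scene"),r):
    im=cal(nm)["pixels"][:,:,::-1];s=(266 if nm!="wrist" else 266)/(u1-u0);s=min(s,600/(v1-v0))
    k=cv2.resize(im[v0:v1,u0:u1],None,fx=s,fy=s,interpolation=cv2.INTER_CUBIC)
    for i in range(u0,u1,20): cv2.putText(k,str(i),(int((i-u0+.5)*s)-8,9),0,.35,(0,255,255),1)
    for i in range(v0,v1,20): cv2.putText(k,str(i),(0,int((i-v0+.5)*s)+4),0,.35,(0,255,255),1)
    o.append(cv2.copyMakeBorder(k,0,600-k.shape[0],0,266-k.shape[1],0))
cv2.imwrite(f"pics/{n}.png",np.hstack(o))
E
python3 comp3.py stand 250,180,390,380 260,110,350,230 300,120,390,230
```

```text
(no output)
```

View pics/stand.png

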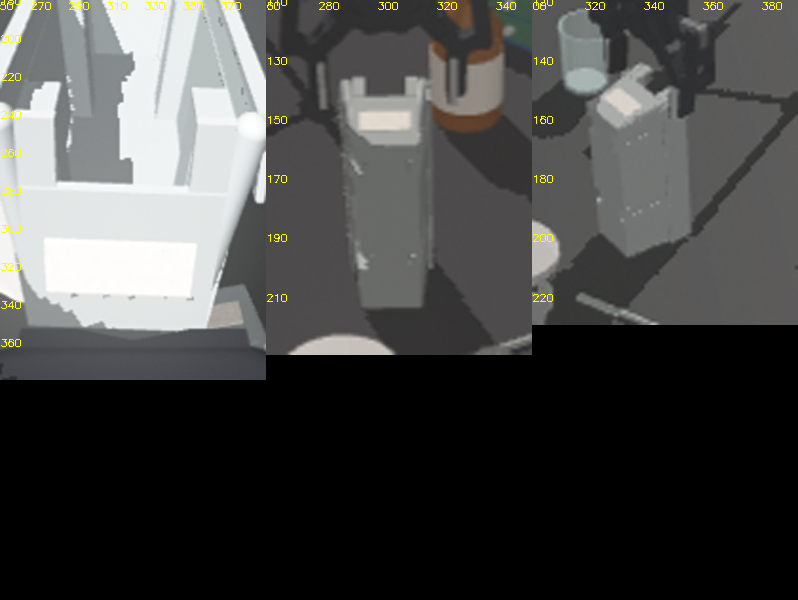

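The bin stands by itself on its back end. In the wrist view the dip's lower corners are at about (279,277) and (351,280), and its rim corners at (281,223) and (353,227). In the side view the base-back corners are at (292.5,214) and (313,214), and in the scene view that corner is at (332.5,207).

```bash
python3 - <<'E'
from est import *
W,D,S=cal("wrist"),cal("side"),cal("scene")
O=[(W,87.7,-15,50,279,277),(W,87.7,15,50,351,280),(W,90,-15,70,281,223),(W,90,15,70,352.6,227),(D,-82,-23.5,0,292.5,213.9),(D,-82,23.5,0,312.8,213.9),(S,-82,23.5,0,332.5,207)]
def res(q):
    R,t=pose([q[0],q[1],.0815,np.radians(96.5)],q[2])
    return np.concatenate([(proj(c,R@(np.array([x,y,z])*1e-3)+t)-[u,v]).ravel() for c,x,y,z,u,v in O])
r=least_squares(res,[.52,.065,1.2],loss="soft_l1");print(r.x,np.degrees(r.x[2]));print(res(r.x).reshape(-1,2).round(1).tolist())
R,t=pose([r.x[0],r.x[1],.0815,np.radians(96.5)],r.x[2])
s=env.sense();e=s["ee_pos"]
from scipy.spatial.transform import Rotation as Ro
T=Ro.from_rotvec(s["eef_rot"]).as_matrix()
for X,Z in((45,58),(50,56),(76,53)):
    g=R@np.array([X*1e-3,0,Z*1e-3])+t; print(X,Z,g.round(4),"tool delta of TCP xy",(T.T@(g-e)).round(4))
print("tool yaw",np.degrees(np.arctan2(T[1,0],T[0,0])))
E
```

```text
[0.51791758 0.06341716 1.15977761] 66.45036232820208
[[0.8, -7.6], [-0.7, -7.9], [-2.2, 7.9], [2.1, 6.9], [-0.0, -0.5], [-0.1, -0.8], [0.3, -0.6]]
45 58 [0.5389 0.1116 0.1328] tool delta of TCP xy [ 0.0155 -0.001   0.048 ]
50 56 [0.5379 0.1092 0.1375] tool delta of TCP xy [ 0.013  -0.0011  0.0433]
76 53 [0.5355 0.1038 0.163 ] tool delta of TCP xy [ 0.0071 -0.0014  0.0178]
tool yaw 68.91155754163346
```

In the tool's units: 0.0145 m is 2.9, 0.013 m is 2.6, 0.04 rad is 0.4.

>>> steer_hand(plan={"motion":[[0.085,2.9,-0.2,0,0.4],[0.085,0,0,2,0],[0.085,0,0,2.6,0],[0.085,0,0,2.6,0],[0.085,0,0,0,0],[0.07,0,0,0,0],[0.067,0,0,0,0],[0.066,0,0,0,0],[0.065,0,0,0,0],[0.065,0,0,0,0],[0.065,0,0,0,0],[0.065,0,0,0,0]]}, squeeze=20)

```text
clock: 13.33
ee_pos: [0.5389, 0.1107, 0.1453]
eef_rot: [2.625, 1.725, 0.002]
wrist_force: [-1.2, -0.2, 0.6]
finger_gap: 0.0662
grip_force: 22.2
```

>>> steer_hand(plan={"motion":[[0.064,0,0,-0.6,0],[0.064,0,0,-1,0],[0.064,0,0,-1.2,0],[0.064,0,0,-1.2,0],[0.064,0,0,0,0]]})

```text
clock: 13.75
ee_pos: [0.5394, 0.1108, 0.1664]
eef_rot: [2.625, 1.725, 0.004]
wrist_force: [0.9, -0.5, 0.3]
finger_gap: 0.0656
grip_force: 22.0
```

In the tool's units: 0.02 m is 4, 0.017 m is 3.4.

>>> steer_hand(plan={"motion":[[0.064,1.2,0,0,0],[0.064,2.4,0,0,0],[0.064,3.4,0,0,0],[0.064,4,0,0,0],[0.064,4,0,0,0],[0.064,4,0,0,0],[0.064,4,0,0,0],[0.064,4,0,0,0],[0.064,3.4,0,0,0],[0.064,2.4,0,0,0],[0.064,1.2,0,0,0],[0.064,0,0,0,0],[0.064,0,0,0,0]]})

```text
clock: 14.83
ee_pos: [0.6058, 0.2665, 0.1644]
eef_rot: [2.625, 1.725, -0.001]
wrist_force: [-0.2, 0.0, -1.1]
finger_gap: 0.0655
grip_force: 22.0
```

```bash
python3 - <<'E'
from est import *
s=env.sense();e=s["ee_pos"];print(s["grip_force"],e)
q=est([e[0],e[1],e[2]-.008],.05,.058,1.161)
E
```

```text
22.04945057630539 [0.60576869 0.26649425 0.16439576]
IoU 0.776 0.795 origin [0.583  0.2183 0.0939] tilt 101.3 lowest z 0.0135
```

>>> steer_hand(plan={"motion":[[0.064,0,0,0.8,0],[0.064,0,0,1.2,0],[0.064,0,0,1,0],[0.064,0,0,0.6,0],[0.0655,0,0,0.2,0],[0.0657,0,0,0,0],[0.0657,0,0,0,0],[0.0657,-0.8,0,0,0],[0.0657,-1.2,0,-0.2,0],[0.0657,-1.2,0,-0.2,0],[0.0657,-1.2,0,-0.2,0],[0.0657,-1.2,0,-0.2,0],[0.0657,-1.2,0,-0.1,0],[0.0657,-1.2,0,0,0],[0.0657,0,0,0,0]]})

```text
clock: 16.18
ee_pos: [0.5898, 0.228, 0.1504]
eef_rot: [2.626, 1.723, -0.001]
wrist_force: [0.5, -0.1, -0.7]
finger_gap: 0.0659
grip_force: 22.1
```

```bash
python3 - <<'E'
from est import *
s=env.sense();e=s["ee_pos"];print(s["grip_force"],e)
q=est([e[0],e[1],e[2]-.008],.05,.058,1.161)
E
```

```text
22.062955498695374 [0.5898275  0.22802315 0.15040443]
IoU 0.796 0.823 origin [0.5689 0.1774 0.0804] tilt 104.6 lowest z 0.001
```

>>> steer_hand(plan={"motion":[[0.0659,0,0,0,0],[0.0659,0,0,0,0]]})

```text
clock: 16.45
ee_pos: [0.5901, 0.2305, 0.1503]
eef_rot: [-2.625, -1.726, -0.0]
wrist_force: [-0.2, -1.1, -1.4]
finger_gap: 0.0657
grip_force: 10.3
```

>>> steer_hand(plan={"motion":[[0.066,0,0,0,0],[0.066,0,0,0,0]]})

```text
clock: 16.62
ee_pos: [0.5901, 0.2302, 0.1502]
eef_rot: [-2.625, -1.726, 0.0]
wrist_force: [0.7, 0.0, -1.1]
finger_gap: 0.0664
grip_force: 5.8
```

```bash
python3 - <<'E'
from est import *
s=env.sense();e=s["ee_pos"];print(s["grip_force"],e)
q=est([e[0],e[1],e[2]-.008],.05,.058,1.161)
E
```

```text
5.840103775262833 [0.59010985 0.23023773 0.15020117]
IoU 0.801 0.824 origin [0.5673 0.1843 0.0801] tilt 101.6 lowest z -0.0002
```

In the tool's units: -0.006 m is -1.2, -0.004 m is -0.8.

>>> steer_hand(plan={"motion":[[0.066,0,0,0.2,0],[0.066,-0.8,0,0.2,0],[0.066,-1.2,0,0,0],[0.066,-1.2,0,0,0],[0.066,-1.2,0,-0.1,0],[0.066,-1.2,0,-0.1,0],[0.066,-1.2,0,0,0],[0.066,-1.2,0,0,0],[0.066,-1.2,0,0.1,0],[0.066,-1.2,0,0.1,0],[0.066,0,0,0,0]]})

```text
clock: 17.63
ee_pos: [0.569, 0.1804, 0.1481]
eef_rot: [2.626, 1.723, -0.002]
wrist_force: [1.0, -0.7, 0.0]
finger_gap: 0.0658
grip_force: 5.8
```

```bash
python3 - <<'E'
from est import *
s=env.sense();e=s["ee_pos"];print(s["grip_force"],e)
q=est([e[0],e[1],e[2]-.008],.05,.058,1.161)
E
```

```text
5.82866907119751 [0.56896122 0.18041741 0.14813354]
IoU 0.79 0.814 origin [0.5455 0.1354 0.076 ] tilt 101.6 lowest z -0.0043
```

In the tool's units: 0.012 m is 2.4, 0.01 m is 2.

>>> steer_hand(plan={"motion":[[0.066,0.6,0,-0.8,0],[0.066,1.6,0,-0.6,0],[0.066,2.4,0,0,0],[0.066,2.4,0,0,0],[0.066,2.4,0,0,0],[0.066,2,0,0,0],[0.066,0.8,0,0.2,0],[0.066,0,0,0.6,0],[0.0661,0,0,0.4,0],[0.0661,0,0,0,0]]})

```text
clock: 18.57
ee_pos: [0.5932, 0.2372, 0.1484]
eef_rot: [2.626, 1.724, -0.003]
wrist_force: [0.1, -0.0, -1.7]
finger_gap: 0.0661
grip_force: 2.3
```

>>> steer_hand(plan={"motion":[[0.0661,0,0,0.4,0],[0.0661,0,0,0.2,0],[0.0661,0,0,0,0]]})

```text
clock: 18.82
ee_pos: [0.5935, 0.2376, 0.1461]
eef_rot: [2.626, 1.724, -0.001]
wrist_force: [0.3, 0.7, -0.4]
finger_gap: 0.0662
grip_force: 2.3
```

>>> steer_hand(plan={"motion":[[0.0661,-0.4,0,0.2,0],[0.0661,-0.8,0,0,0],[0.0661,0,0,0,0]]})

```text
clock: 19.07
ee_pos: [0.5913, 0.2324, 0.1459]
eef_rot: [-2.626, -1.724, -0.001]
wrist_force: [-0.8, 1.0, 1.2]
finger_gap: 0.0662
grip_force: 2.4
```

```bash
python3 - <<'E'
from est import *
s=env.sense();e=s["ee_pos"];print(s["grip_force"],e)
q=est([e[0],e[1],e[2]-.008],.05,.058,1.161)
E
```

```text
2.400963641703129 [0.59128276 0.23238085 0.14589301]
IoU 0.803 0.824 origin [0.5713 0.1829 0.0733] tilt 104.6 lowest z -0.006
```

>>> steer_hand(plan={"motion":[[0.0661,-1,0,0,0],[0.0661,-1.2,0,-0.1,0],[0.0661,-1.2,0,-0.1,0],[0.0661,-1.2,0,-0.1,0],[0.0661,-1.2,0,0,0],[0.0661,0,0,0,0]]})

```text
clock: 19.67
ee_pos: [0.5799, 0.2054, 0.148]
eef_rot: [-2.626, -1.724, -0.002]
wrist_force: [-2.0, 1.5, 6.9]
finger_gap: 0.0661
grip_force: 4.6
```

```bash
python3 - <<'E'
from est import *
s=env.sense();e=s["ee_pos"];print(s["grip_force"],e)
q=est([e[0],e[1],e[2]-.008],.05,.058,1.161)
R,t=pose(q,1.161);print((R@[-.082,0,0]+t).round(4))
E
```

```text
4.5617470890283585 [0.57992153 0.20540379 0.14801461]
IoU 0.788 0.799 origin [0.5648 0.1772 0.0666] tilt 115.3 lowest z -0.0075
[ 0.5787  0.2093 -0.0075]
```

>>> steer_hand(plan={"motion":[[0.0661,-1.2,0,-0.2,0],[0.0661,-1.2,0,0,0],[0.0661,-1.2,0,0,0],[0.0661,-1.2,0,0.2,0],[0.0661,-1.2,0,0.2,0],[0.0661,-1.2,0,0.3,0],[0.0661,-1.2,0,0.4,0],[0.0661,0,0,0,0]]})

```text
clock: 20.43
ee_pos: [0.5629, 0.1653, 0.1431]
eef_rot: [2.627, 1.722, -0.001]
wrist_force: [-3.2, -1.4, 10.9]
finger_gap: 0.0663
grip_force: 7.0
```

```bash
python3 - <<'E'
from est import *
s=env.sense();e=s["ee_pos"];print(s["grip_force"],e)
q=est([e[0],e[1],e[2]-.008],.05,.058,1.161)
R,t=pose(q,1.161);print((R@[-.082,0,0]+t).round(4))
E
```

```text
6.99772484600544 [0.56289594 0.16527742 0.14307797]
IoU 0.729 0.777 origin [0.5568 0.1656 0.0574] tilt 126.9 lowest z -0.0082
[ 0.5764  0.2107 -0.0082]
```

>>> steer_hand(plan={"motion":[[0.0661,-1.2,0,-0.2,0],[0.0661,-1.2,0,0.4,0],[0.0661,-1.2,0,0.4,0],[0.0661,-1.2,0,0.5,0],[0.0661,-1.2,0,0.5,0],[0.0661,-1.2,0,0.6,0],[0.0661,-1.2,0,0.7,0],[0.0661,-1.2,0,0.8,0],[0.0661,-1.2,0,0.8,0],[0.0661,0,0,0,0]]})

```text
clock: 21.37
ee_pos: [0.5406, 0.1122, 0.1199]
eef_rot: [2.627, 1.717, -0.007]
wrist_force: [-3.9, -8.4, 14.2]
finger_gap: 0.0659
grip_force: 1.8
```

```bash
python3 - <<'E'
from est import *
s=env.sense();e=s["ee_pos"];print(s["grip_force"],e)
q=est([e[0],e[1],e[2]-.008],.05,.058,1.161)
R,t=pose(q,1.161);print((R@[-.082,0,0]+t).round(4))
E
```

```text
1.8005161732435226 [0.54063454 0.11215541 0.11985401]
IoU 0.543 0.695 origin [0.5517 0.1376 0.0444] tilt 145.1 lowest z -0.0025
[ 0.5785  0.1993 -0.0025]
```

>>> steer_hand(plan={"motion":[[0.0658,0,0,-0.4,0],[0.0658,0,0,-0.4,0],[0.0658,0,0,0,0]]})

```text
clock: 21.72
ee_pos: [0.5413, 0.1174, 0.1236]
eef_rot: [-2.626, -1.725, 0.001]
wrist_force: [0.3, 0.5, -1.1]
finger_gap: 0.0662
grip_force: 6.0
```

```bash
python3 - <<'E'
from est import *
s=env.sense();e=s["ee_pos"];print(s["grip_force"],s["wrist_force"],s["finger_gap"])
q=est([e[0],e[1],e[2]-.008],.05,.058,1.161)
R,t=pose(q,1.161);print((R@[-.082,0,0]+t).round(4), (R.T@(e-[0,0,.006]-t)).round(4))
E
```

```text
5.965358018875122 [ 0.26937556  0.47721059 -1.05535256] 0.06622908005616578
IoU 0.543 0.686 origin [0.5507 0.1478 0.045 ] tilt 144.0 lowest z -0.0032
[ 0.5771  0.2087 -0.0032] [0.0683 0.0035 0.0401]
```

>>> steer_hand(plan={"motion":[[0.0659,-1,0,0.6,0],[0.0659,-1.2,0,0.8,0],[0.0659,-1.2,0,0.9,0],[0.0659,-1.2,0,1,0],[0.0659,-1.2,0,1,0],[0.0659,-1,0,1,0],[0.0659,-0.8,0,1,0],[0.0659,0,0,0,0]]})

```text
clock: 22.48
ee_pos: [0.5255, 0.0816, 0.0909]
eef_rot: [-2.626, -1.723, 0.004]
wrist_force: [-0.5, 0.4, -0.6]
finger_gap: 0.0657
grip_force: 4.4
```

```bash
python3 - <<'E'
from est import *
s=env.sense();e=s["ee_pos"];print(s["grip_force"],s["wrist_force"],s["finger_gap"])
q=est([e[0],e[1],e[2]-.008],.05,.058,1.161)
R,t=pose(q,1.161);print((R@[-.082,0,0]+t).round(4), (R.T@(e-[0,0,.006]-t)).round(4))
E
```

```text
4.394850432872772 [-0.45534144  0.35447773 -0.63359575] 0.06572769429978277
IoU 0.483 0.67 origin [0.5436 0.1333 0.0251] tilt 157.1 lowest z -0.0068
[ 0.5737  0.2025 -0.0068] [0.0735 0.004  0.0339]
```

>>> steer_hand(plan={"motion":[[0.0659,-0.8,0,0.8,0],[0.0659,-0.6,0,1,0],[0.0659,-0.4,0,1,0],[0.0659,-0.2,0,0.8,0],[0.0659,0,0,0,0]]})

```text
clock: 23.0
ee_pos: [0.5222, 0.0733, 0.0734]
eef_rot: [-2.626, -1.724, 0.002]
wrist_force: [-0.0, -0.9, -0.2]
finger_gap: 0.0657
grip_force: 4.0
```

```bash
python3 - <<'E'
from est import *
s=env.sense();e=s["ee_pos"];print(s["grip_force"],s["wrist_force"],s["finger_gap"])
q=est([e[0],e[1],e[2]-.008],.05,.058,1.161)
R,t=pose(q,1.161);print((R@[-.082,0,0]+t).round(4), (R.T@(e-[0,0,.006]-t)).round(4))
E
```

```text
3.9657220244407654 [-0.04371193 -0.92522819 -0.19395357] 0.0657306050320281
IoU 0.413 0.596 origin [0.5441 0.1348 0.0168] tilt 166.1 lowest z -0.0029
[ 0.5759  0.2078 -0.0029] [0.0754 0.0044 0.0335]
```

>>> steer_hand(plan={"motion":[[0.0659,0,0,0.6,0],[0.0659,0,0,0.6,0],[0.0659,0,0,0,0]]})

```text
clock: 23.35
ee_pos: [0.5227, 0.074, 0.0679]
eef_rot: [-2.625, -1.725, -0.0]
wrist_force: [-1.0, -0.6, -0.6]
finger_gap: 0.0661
grip_force: 4.0
```

>>> steer_hand(plan={"motion":[[0.0659,0,0,0.6,0],[0.0659,0,0,0,0]]})

```text
clock: 23.52
ee_pos: [0.5227, 0.074, 0.065]
eef_rot: [-2.625, -1.725, -0.0]
wrist_force: [0.8, 0.3, -0.1]
finger_gap: 0.0659
grip_force: 3.9
```

>>> steer_hand(plan={"motion":[[0.0659,0,0,0.6,0],[0.0659,0,0,0,0]]})

```text
clock: 23.68
ee_pos: [0.5226, 0.0739, 0.0619]
eef_rot: [-2.625, -1.725, 0.0]
wrist_force: [-0.1, -1.0, 0.2]
finger_gap: 0.0661
grip_force: 3.9
```

>>> steer_hand(plan={"motion":[[0.0659,0,0,0.6,0],[0.0659,0,0,0,0]]})

```text
clock: 23.85
ee_pos: [0.5225, 0.074, 0.0589]
eef_rot: [-2.625, -1.725, 0.0]
wrist_force: [0.3, -0.0, 1.2]
finger_gap: 0.0662
grip_force: 3.9
```

>>> steer_hand(plan={"motion":[[0.0659,0,0,0.4,0],[0.0659,0,0,0.2,0],[0.0659,0,0,0,0]]})

```text
clock: 24.1
ee_pos: [0.5225, 0.0738, 0.0561]
eef_rot: [-2.625, -1.725, 0.0]
wrist_force: [0.8, -0.2, 1.6]
finger_gap: 0.0662
grip_force: 3.8
```

```bash
python3 - <<'E'
from est import *
s=env.sense();e=s["ee_pos"];print(s["grip_force"],s["wrist_force"],s["finger_gap"])
q=est([e[0],e[1],e[2]-.008],.05,.058,1.161)
import pickle
c={n:cal(n) for n in("wrist","side","scene")}
for n in c: cv2.imwrite(f"pics/up_{n}.png",c[n]["pixels"][:,:,::-1])
for n in c: print(n,proj(c[n],q[:3]))
E
```

```text
3.8320907950401306 [ 0.769921   -0.16072635  1.59957507] 0.06616352668603709
IoU 0.371 0.543 origin [0.5502 0.1478 0.0067] tilt 175.4 lowest z 0.0001
wrist [[310.8105566   85.92407609]]
side [[301.15845092 190.30039117]]
scene [[349.27196212 189.39930708]]
```

```bash
cat > est2.py <<'E'
from est import *
import est
TH=dict(side=88,scene=74,wrist=100)
def masks2(names):
    out=[]
    for n in names:
        c=cal(n);im=cv2.GaussianBlur(c["pixels"],(3,3),0).astype(int)
        m=((im.min(2)>TH[n])&(im.max(2)-im.min(2)<25)); ig=cv2.dilate((im.max(2)<46).astype(np.uint8),np.ones((5,5)))>0
        out.append((c,m,ig))
    return out
def score2(ms,p,yaw):
    R,t=pose(p,yaw);s=0
    for c,m,ig in ms:
        h=cv2.convexHull(proj(c,B@R.T+t).astype(np.float32)).reshape(-1,2)
        a=np.zeros(m.shape,np.uint8);cv2.fillConvexPoly(a,np.round(h*16).astype(int),1,shift=4)
        roi=(cv2.dilate(a,np.ones((21,21)))>0)&~ig; a=a>0
        s+=(a&m&roi).sum()/((a|m)&roi).sum()
    return s/len(ms)
def run(starts,names,yaw0,fixtilt=None,fixz=None):
    ms=masks2(names);best=None
    for p in starts:
        def full(q): return [q[0],q[1],q[2] if fixz is None else fixz,q[3] if fixtilt is None else fixtilt]
        g=lambda q:-score2(ms,full(q),q[4])
        p=np.array([*p,yaw0]);sx=np.vstack([p]+[p+np.eye(5)[i]*[.01,.01,.01,.12,.08][i] for i in range(5)])
        r=minimize(g,p,method="Nelder-Mead",options=dict(initial_simplex=sx,maxiter=250))
        if best is None or r.fun<best.fun: best=r
    q=best.x;print(names,"IoU",round(-best.fun,3),"xyz",q[:3].round(4),"tilt",np.degrees(q[3]).round(1),"yaw",np.degrees(q[4]).round(1));return q
E
python3 - <<'E'
from est2 import *
for nm in (("side",),("scene",),("side","scene")):
    run([(.545,.135,.005,3.05),(.545,.125,.003,3.14),(.55,.145,.01,2.9)],nm,1.161)
    run([(.545,.135,.005,3.05),(.545,.125,.003,3.14),(.55,.145,.01,2.9)],nm,1.161,np.pi,0)
E
```

```text
('side',) IoU 0.888 xyz [ 0.5648  0.1848 -0.0829] tilt 139.6 yaw 69.1
('side',) IoU 0.411 xyz [ 0.5414  0.1659 -0.0293] tilt 173.0 yaw 78.2
('scene',) IoU 0.473 xyz [0.5501 0.148  0.0041] tilt 176.3 yaw 66.7
('scene',) IoU 0.47 xyz [0.5463 0.1511 0.0142] tilt 169.8 yaw 63.1
('side', 'scene') IoU 0.471 xyz [ 0.5419  0.1427 -0.0018] tilt 167.4 yaw 71.2
('side', 'scene') IoU 0.434 xyz [ 0.5475  0.1606 -0.0062] tilt 169.2 yaw 70.9
```

>>> steer_hand(plan={"motion":[[0.066,0,0,0,0],[0.0661,0,0,0,0],[0.0662,0,0,0,0],[0.0663,0,0,0,0],[0.0665,0,0,0,0],[0.067,0,0,0,0],[0.07,0,0,0,0],[0.085,0,0,0,0],[0.085,0,0,0,0],[0.085,0,0,0,0]]})

```text
clock: 25.58
ee_pos: [0.5227, 0.0739, 0.0563]
eef_rot: [2.625, 1.725, 0.0]
wrist_force: [-0.1, -0.2, 0.6]
finger_gap: 0.0845
grip_force: 0.0
```

>>> steer_hand(plan={"motion":[[0.085,0,0,-4,0],[0.085,0,0,-6,0],[0.085,0,0,-6,0],[0.085,0,0,-6,0],[0.085,0,0,-6,0],[0.085,4,0,-6,0],[0.085,6,0,-4,0],[0.085,0,0,0,0]]})

```text
clock: 26.25
ee_pos: [0.5462, 0.1262, 0.2516]
eef_rot: [2.621, 1.732, 0.018]
wrist_force: [0.6, 1.0, -0.3]
finger_gap: 0.0848
grip_force: 0.0
```

```bash
python3 - <<'E'
from est2 import *
for nm in (("side",),("scene",),("side","scene")):
    run([(.545,.135,.005,3.05),(.545,.125,.003,3.14),(.55,.145,.01,2.9)],nm,1.161)
E
```

```text
('side',) IoU 0.893 xyz [0.5477 0.1339 0.0083] tilt 174.1 yaw 65.3
('scene',) IoU 0.538 xyz [0.5476 0.1303 0.0094] tilt 176.9 yaw 68.0
('side', 'scene') IoU 0.712 xyz [0.5453 0.1293 0.0114] tilt 175.4 yaw 65.7
```

```bash
python3 - <<'E'
from est2 import *
c=cal("wrist");cv2.imwrite("pics/wb.png",c["pixels"][:,:,::-1])
im=c["pixels"]
R,t=pose([.547,.132,0,np.pi],1.143)
print(proj(c,B@R.T+t).round(0).tolist())
for th in (100,120,140):
    TH["wrist"]=th
    q=run([(.547,.132,0,np.pi),(.543,.125,0,np.pi)],("wrist",),1.143,np.pi,0)
g=cv2.cvtColor(im,cv2.COLOR_RGB2GRAY); print(g[60:400:20,200:450:15])
E
```

```text
[[338.0, 222.0], [298.0, 221.0], [344.0, 75.0], [298.0, 74.0], [350.0, 256.0], [286.0, 255.0], [359.0, 59.0], [283.0, 58.0], [349.0, 242.0], [286.0, 241.0], [358.0, 67.0], [285.0, 66.0]]
('wrist',) IoU 0.881 xyz [0.5524 0.1396 0.005 ] tilt 169.6 yaw 67.5
('wrist',) IoU 0.739 xyz [0.5447 0.1253 0.0044] tilt 190.1 yaw 66.0
('wrist',) IoU 0.677 xyz [5.438e-01 1.255e-01 1.000e-04] tilt 193.0 yaw 66.5
[[ 92  93  93  92  93  93 110 111 111 111 111  95  93  93  92  54  54]
 [ 93  93  93  93  94  95 115 162 162 162 176  97  96  94  94  93  55]
 [ 94  93  93  93  94  96 116 162 160 162 187  98  97  95  94  93  93]
 [ 93  94  94  94  96  97 138 119 160 118 246  65  97  97  95  95  95]
 [ 54  93  94  96  96  99 117 158 156 246 188  67  98  96  95  95  95]
 [ 85  94  94  96  97 100 123 157 159 244 192  68  99  97  96  94  95]
 [ 94  94  95  96  98 100 149 157 156 244 193  69 101  97  96  95  95]
 [ 95  95  95  97  99 101 184 123 156 184 189  71 102  98  96  97  96]
 [ 94  95  97  98 100 103 219 134 242 240 217  71 101  99  98  98  98]
 [ 95  96  98 100 103 106 244 214  78 179 242  69 100 101  97 253  99]
 [242  48 100 102 105 245 245 246  79 108 106 154 241 100  98  59 243]
 [ 64  47 101 103 245 245 245 245 245 107 105 103 100  99  97  52  62]
 [ 42  44 100 103 247 244 245 245 245 107 105 102 101 100  97  51  50]
 [ 38  96  97 100 103 103 237  73 106 106 246 253 191  99  97  96  48]
 [ 68  93  95  97  98 100 102 102 102 162 125 154 228  63  96  94  69]
 [ 66  67  92  93  69  72  73  74  74  75  75  74  80 244  93  68  67]
 [ 50  66  65  40  40  67  68  68  69  69  70  69  69  68  68  65  66]]
```

>>> steer_hand(plan={"motion":[[0.085,-2,0.52,-1.2,0],[0.085,-4,0.52,-1.2,0],[0.085,-4.4,0.52,-1.2,0],[0.085,-4.4,0.52,-1.2,0],[0.085,-4.4,0.52,-1.2,0],[0.085,-4.4,0.52,-1.2,0],[0.085,-4,0.52,-1.2,0],[0.085,-2.4,0.52,-1.2,0],[0.085,0,0,0,0],[0.085,0,0,0,0]]})

```text
clock: 27.48
ee_pos: [0.5023, -0.0265, 0.2947]
eef_rot: [2.627, 1.723, 0.002]
wrist_force: [-0.9, 0.3, 0.6]
finger_gap: 0.085
grip_force: 0.0
```

```bash
python3 - <<'E'
from est2 import *
c=cal("wrist");im=c["pixels"][:,:,::-1];cv2.imwrite("pics/both.png",im);o=[]
for p,yaw in (([.547,.132,0,np.pi],1.143),([.4985,-.158,0,0],None)):
    if yaw is None: R,t=pose([.4985,-.158,0,np.pi],np.radians(80.5+180))
    else: R,t=pose(p,yaw)
    P=proj(c,B@R.T+t); print(P.round(0).tolist())
    u,v=P.mean(0); lo=np.maximum(P.min(0)-8,0).astype(int);hi=np.minimum(P.max(0)+8,[640,400]).astype(int)
    s=min(400/(hi[0]-lo[0]),600/(hi[1]-lo[1]));k=cv2.resize(im[lo[1]:hi[1],lo[0]:hi[0]],None,fx=s,fy=s,interpolation=cv2.INTER_CUBIC)
    k=cv2.convertScaleAbs(k,alpha=.95)
    for i in range(lo[0]//10*10+10,hi[0],10): x=int((i-lo[0]+.5)*s);cv2.line(k,(x,0),(x,8),(0,0,255),1);i%20==0 and cv2.putText(k,str(i),(x-10,20),0,.4,(0,0,255),1)
    for i in range(lo[1]//10*10+10,hi[1],10): y=int((i-lo[1]+.5)*s);cv2.line(k,(0,y),(8,y),(0,0,255),1);cv2.putText(k,str(i),(10,y+4),0,.4,(0,0,255),1)
    o.append(k[:600,:400])
h=max(k.shape[0] for k in o);o=np.hstack([cv2.copyMakeBorder(k,0,h-k.shape[0],0,0,0) for k in o]);print(o.shape);cv2.imwrite("pics/bothc.png",o)
E
```

```text
[[319.0, 91.0], [280.0, 91.0], [322.0, -67.0], [278.0, -68.0], [327.0, 98.0], [264.0, 97.0], [332.0, -116.0], [259.0, -117.0], [328.0, 95.0], [266.0, 93.0], [333.0, -95.0], [262.0, -96.0]]
[[324.0, 195.0], [359.0, 186.0], [351.0, 300.0], [383.0, 293.0], [316.0, 207.0], [373.0, 194.0], [351.0, 339.0], [401.0, 329.0], [316.0, 204.0], [371.0, 191.0], [348.0, 324.0], [397.0, 314.0]]
(600, 757, 3)
```

View pics/bothc.png

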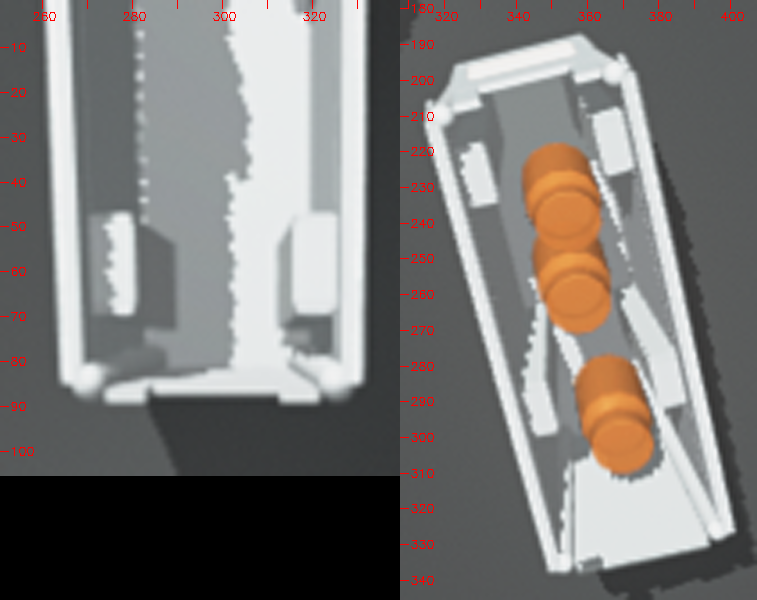

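The picture shows the washed bin upright on the bench with its dip end toward the load: front skirt corners at (263.6,85.6) and (331.5,85.2), dip corners at (283.4,89.7) and (312.6,89.7). The load is undisturbed with its three vials standing and its card end facing us: rim corners at (315,207), (369,194), (349,337) and (401,326). I'll fit both poses from the same picture.

```bash
python3 - <<'E'
from est import *
c=cal("wrist")
def go(O,mk,p0):
    def res(q):
        R,t=mk(q); return np.concatenate([(proj(c,R@(np.array([x,y,z])*1e-3)+t)-[u,v]).ravel() for x,y,z,u,v in O])
    r=least_squares(res,p0,loss="soft_l1");print(r.x.round(4),np.degrees(r.x[2]).round(2));print(res(r.x).reshape(-1,2).round(1).tolist());return r.x
W=[(86,-33,70,263.6,85.6),(86,33,70,331.5,85.2),(90,-15,70,283.4,89.7),(90,15,70,312.6,89.7),(68.5,-18,57,280.5,70.3),(51.5,-18,57,280.5,48),(68.5,18,57,315.7,70),(51.5,18,57,315.7,47.5)]
mk=lambda q:pose([q[0],q[1],0,np.pi],q[2]-np.pi)   # q2 = yaw of bin x
w=go(W,mk,[.547,.135,1.15+np.pi])
L=[(86,33,70,315,207),(86,-33,70,369.3,193.8),(-86,33,70,349,337),(-86,-33,70,401,326),(68.5,18,57,329.5,217.6),(51.5,18,57,334.3,235),(68.5,-18,57,361.2,210.4),(51.5,-18,57,364.8,227.2)]
l=go(L,mk,[.4985,-.158,1.4])
s=env.sense();e=s["ee_pos"]
from scipy.spatial.transform import Rotation as Ro
T=Ro.from_rotvec(s["eef_rot"]).as_matrix();ty=np.arctan2(T[1,0],T[0,0])
print("tool delta to bin centre",(T.T@(np.array([w[0],w[1],0])-e)).round(4),"turn",(ty-(w[2]-np.pi)).round(4))
print("load turn from tool",(ty-l[2]).round(4))
E
```

```text
[0.5502 0.1402 4.3065] 246.74
[[0.8, -0.0], [-0.4, 0.1], [-0.7, -0.0], [0.3, -0.1], [-0.0, -2.4], [-0.6, 1.9], [0.3, -2.3], [0.2, 2.2]]
[ 0.4975 -0.1556  1.4162] 81.14
[[-1.1, 4.0], [3.3, 2.9], [-0.0, -0.6], [-0.2, -0.8], [1.1, 0.5], [-0.2, -3.6], [-0.1, 0.3], [-0.5, -3.1]]
tool delta to bin centre [ 0.1705 -0.0211  0.2941] turn -0.0005
load turn from tool -0.2518
```

In the tool's units: 0.02 m is 4, 0.012 m is 2.4.

>>> steer_hand(plan={"motion":[[0.085,2,-0.5,2.4,0],[0.085,4,-0.5,2.4,0],[0.085,4.4,-0.5,2.4,0],[0.085,4.4,-0.5,2.4,0],[0.085,4.4,-0.5,2.4,0],[0.085,4.4,-0.5,2.4,0],[0.085,4.4,-0.5,2.4,0],[0.085,4,-0.5,2.4,0],[0.085,2.1,-0.2,2.4,0],[0.085,0,0,2.4,0],[0.085,0,0,4,0],[0.085,0,0,5,0],[0.085,0,0,5,0],[0.085,0,0,4.4,0],[0.085,0,0,2.8,0],[0.085,0,0,1,0],[0.085,0,0,0,0],[0.085,0,0,0,0]]})

```text
clock: 29.08
ee_pos: [0.5506, 0.1381, 0.0636]
eef_rot: [2.626, 1.724, -0.0]
wrist_force: [-0.4, 0.3, 0.3]
finger_gap: 0.0846
grip_force: 0.0
```

```bash
python3 - <<'E'
from h import *
s=env.sense();c,si=np.cos(1.1649),np.sin(1.1649);d=np.array([.5502,.1402])-s["ee_pos"][:2]
print("dx",c*d[0]+si*d[1],"dy",si*d[0]-c*d[1],s["ee_pos"][2])
E
```

```text
dx 0.0017533060616010954 dy -0.001209514885471064 0.06355297406509611
```

In the tool's units: 0.0017 m is 0.34, -0.02 m is -4.

>>> steer_hand(plan={"motion":[[0.085,0.34,-0.24,0,0],[0.075,0,0,0,0],[0.068,0,0,0,0],[0.066,0,0,0,0],[0.064,0,0,0,0],[0.064,0,0,0,0],[0.064,0,0,0,0],[0.064,0,0,-0.6,0],[0.064,0,0,-1.4,0],[0.064,0,0,-2.4,0],[0.064,0,0,-3.2,0],[0.064,0,0,-4,0],[0.064,0,0,-4,0],[0.064,0,0,-4,0],[0.064,0,0,-3,0],[0.064,0,0,-1.4,0],[0.064,0,0,0,0]]}, squeeze=30)

```text
clock: 30.5
ee_pos: [0.551, 0.141, 0.1856]
eef_rot: [2.625, 1.725, 0.006]
wrist_force: [0.7, -0.0, -1.3]
finger_gap: 0.0653
grip_force: 33.6
```

```bash
python3 - <<'E'
from est2 import *
s=env.sense();e=s["ee_pos"]
from scipy.spatial.transform import Rotation as Ro
T=Ro.from_rotvec(s["eef_rot"]).as_matrix();print("yaw",np.degrees(np.arctan2(T[1,0],T[0,0])),s["torque"],e)
ty=np.arctan2(T[1,0],T[0,0]); d=T.T@(np.array([.4978,-.1562,0])-e); print("delta",d.round(4),"turn",ty-np.radians(81.0))
for n in(("side",),("scene",)): run([(e[0],e[1],e[2]-.062,np.pi)],n,ty)
E
```

```text
yaw 66.61466695442137 [-0.00524973 -0.03796785  0.06319836] [0.55104648 0.14100653 0.18564962]
delta [-0.2944  0.0686  0.1851] turn -0.2510714256412907
('side',) IoU 0.853 xyz [0.5531 0.1474 0.1141] tilt 176.7 yaw 66.0
('scene',) IoU 0.506 xyz [0.582  0.046  0.1852] tilt 176.3 yaw 37.1
```

The manual's scale: shifts go in units of 5 mm and turns go in units of 0.1 rad. Converting my numbers, -0.024 m is -4.8, -0.022 m is -4.4, -0.085 rad is -0.85.

>>> steer_hand(plan={"motion":[[0.064,-1.6,0.4,0,0],[0.064,-3.2,0.8,0,0],[0.064,-4.4,1,0,0],[0.064,-4.8,1.12,0,0],[0.064,-4.8,1.12,0,0],[0.064,-4.8,1.12,0,0],[0.064,-4.8,1.12,0,0],[0.064,-4.8,1.12,0,0],[0.064,-4.8,1.12,0,0],[0.064,-4.8,1.12,0,0],[0.064,-4.8,1.12,0,0],[0.064,-4.4,1,0,0],[0.064,-3.6,0.8,0,0],[0.064,-2,0.6,0,0],[0.064,-1.28,0.16,0,0],[0.064,0,0,0,-0.85],[0.064,0,0,0,-0.85],[0.064,0,0,0,-0.81],[0.064,0,0,0,0],[0.064,0,0,0,0]]})

```text
clock: 32.27
ee_pos: [0.4961, -0.156, 0.1829]
eef_rot: [-2.39, -2.038, 0.0]
wrist_force: [0.5, -0.2, -0.4]
finger_gap: 0.0655
grip_force: 33.5
```

```bash
python3 - <<'E'
from est2 import *
s=env.sense();e=s["ee_pos"]
from scipy.spatial.transform import Rotation as Ro
T=Ro.from_rotvec(s["eef_rot"]).as_matrix();ty=np.arctan2(T[1,0],T[0,0]);print("yaw",np.degrees(ty),s["torque"],e)
print("delta",(T.T@(np.array([.4978,-.1562,0])-e)).round(4))
D=cal("side");cv2.imwrite("pics/over.png",D["pixels"][:,:,::-1])
run([(e[0],e[1],e[2]-.064,np.pi),(e[0],e[1],e[2]-.064,3.05)],("side",),ty)
E
```

```text
yaw 80.92558426178775 [ 0.02034608  0.0056312  -0.01005037] [ 0.49608707 -0.15601199  0.18291057]
delta [-0.      0.0019  0.1829]
('side',) IoU 0.742 xyz [ 0.5156 -0.148   0.083 ] tilt 165.1 yaw 72.7
```

In the tool's units: 0.0018 m is 0.36, 0.012 m is 2.4.

>>> steer_hand(plan={"motion":[[0.064,0,0.36,1.2,0],[0.064,0,0,2,0],[0.064,0,0,2.4,0],[0.064,0,0,2,0],[0.064,0,0,0.8,0],[0.064,0,0,0,0]]})

```text
clock: 32.87
ee_pos: [0.497, -0.1567, 0.1397]
eef_rot: [-2.387, -2.039, 0.003]
wrist_force: [-0.6, -0.4, -0.6]
finger_gap: 0.0656
grip_force: 33.6
```

>>> steer_hand(plan={"motion":[[0.064,0,0,0.4,0],[0.064,0,0,0.4,0],[0.064,0,0,0.4,0],[0.064,0,0,0.4,0],[0.064,0,0,0,0]]})

```text
clock: 33.28
ee_pos: [0.4979, -0.157, 0.1332]
eef_rot: [-2.389, -2.04, -0.0]
wrist_force: [-0.0, 0.4, 0.0]
finger_gap: 0.0651
grip_force: 33.6
```

>>> steer_hand(plan={"motion":[[0.064,0,0,0.4,0],[0.064,0,0,0.4,0],[0.064,0,0,0,0]]})

```text
clock: 33.53
ee_pos: [0.4978, -0.1569, 0.129]
eef_rot: [-2.389, -2.04, 0.0]
wrist_force: [-0.9, -0.3, -1.7]
finger_gap: 0.0657
grip_force: 33.6
```

In the tool's units: 0.002 m is 0.4.

>>> steer_hand(plan={"motion":[[0.064,0,0,0.4,0],[0.064,0,0,0.4,0],[0.064,0,0,0,0]]})

```text
clock: 33.78
ee_pos: [0.4978, -0.157, 0.1249]
eef_rot: [-2.389, -2.04, 0.0]
wrist_force: [0.1, 0.0, -1.1]
finger_gap: 0.0653
grip_force: 33.6
```

>>> steer_hand(plan={"motion":[[0.064,0,0,0.3,0],[0.064,0,0,0.3,0],[0.064,0,0,0,0]]})

```text
clock: 34.03
ee_pos: [0.4977, -0.1571, 0.122]
eef_rot: [-2.389, -2.04, 0.001]
wrist_force: [-0.2, -0.4, 0.2]
finger_gap: 0.0654
grip_force: 33.6
```

>>> steer_hand(plan={"motion":[[0.064,0,0,0.2,0],[0.064,0,0,0,0]]})

```text
clock: 34.2
ee_pos: [0.4979, -0.1571, 0.1214]
eef_rot: [-2.389, -2.04, 0.0]
wrist_force: [-0.6, -0.4, 0.6]
finger_gap: 0.0654
grip_force: 33.7
```

>>> steer_hand(plan={"motion":[[0.064,0,0,0.2,0],[0.064,0,0,0.2,0],[0.064,0,0,0,0]]})

```text
clock: 34.45
ee_pos: [0.498, -0.1572, 0.1212]
eef_rot: [-2.389, -2.04, -0.0]
wrist_force: [-8.1, 1.4, 21.3]
finger_gap: 0.0655
grip_force: 36.3
```

>>> steer_hand(plan={"motion":[[0.0655,0,0,0,0],[0.0657,0,0,0,0],[0.0658,0,0,0,0],[0.0659,0,0,0,0],[0.066,0,0,0,0],[0.0661,0,0,0,0],[0.0662,0,0,0,0],[0.0664,0,0,0,0],[0.067,0,0,0,0],[0.069,0,0,0,0],[0.075,0,0,0,0],[0.085,0,0,0,0],[0.085,0,0,0,0],[0.085,0,0,0,0]]})

```text
clock: 35.62
ee_pos: [0.498, -0.157, 0.1193]
eef_rot: [2.389, 2.04, 0.0]
wrist_force: [-0.6, 0.5, -0.8]
finger_gap: 0.0845
grip_force: 0.0
```

In the tool's units: -0.035 m is -7, -0.03 m is -6.

>>> steer_hand(plan={"motion":[[0.085,0,0,-2,0],[0.085,0,0,-4,0],[0.085,0,0,-6,0],[0.085,0,0,-7,0],[0.085,0,0,-7,0],[0.085,4,0,-6,0],[0.085,6,0,-4,0],[0.085,6,0,0,0],[0.085,0,0,0,0],[0.085,0,0,0,0]]})

```text
clock: 36.45
ee_pos: [0.5107, -0.0761, 0.3003]
eef_rot: [2.384, 2.045, 0.002]
wrist_force: [0.1, -0.8, 0.2]
finger_gap: 0.085
grip_force: 0.0
```

```bash
python3 - <<'E'
from est2 import *
import h
ty=np.radians(80.9)
# washed: z fixed? upper hull only, fit both bins' union: compare with stacked and nested hypotheses
def score3(ms,q,zb):
    s=0
    for c,m,ig in ms:
        a=np.zeros(m.shape,np.uint8)
        for p,yaw in (([q[0],q[1],zb,np.pi+q[2]],ty+q[3]),([.4978,-.1562,0,np.pi],ty)):
            R,t=pose(p,yaw);hh=cv2.convexHull(proj(c,B@R.T+t).astype(np.float32)).reshape(-1,2)
            cv2.fillConvexPoly(a,np.round(hh*16).astype(int),1,shift=4)
        roi=(cv2.dilate(a,np.ones((21,21)))>0)&~ig;a=a>0
        s+=(a&m&roi).sum()/((a|m)&roi).sum()
    return s/len(ms)
for names in(("side",),("scene",),("side","scene")):
    ms=masks2(names)
    g=lambda q:-score3(ms,q,q[4])
    p=np.array([.498,-.157,0,0,.057]);r=minimize(g,p,method="Nelder-Mead",options=dict(initial_simplex=np.vstack([p]+[p+np.eye(5)[i]*[.006,.006,.08,.06,.01][i] for i in range(5)]),maxiter=250))
    print(names,-r.fun,-g(p),r.x[:2].round(4),"tilt,yaw deg",np.degrees(r.x[2:4]).round(1),"z",r.x[4].round(4),"| nested:",-g([.498,-.157,0,0,.01]))
E
```

```text
('side',) 0.9289412604891983 0.911864406779661 [ 0.5002 -0.1549] tilt,yaw deg [-1.7 -0.1] z 0.0568 | nested: 0.7214594696257288
('scene',) 0.5961581920903954 0.5550284629981025 [ 0.4966 -0.214 ] tilt,yaw deg [ 1.4 -0.4] z 0.1499 | nested: 0.5059130086189617
('side', 'scene') 0.7437940818316722 0.7338213845754724 [ 0.4989 -0.1572] tilt,yaw deg [-3.1 -0.5] z 0.0596 | nested: 0.6139312307031703
```

```bash
python3 - <<'E'
from est2 import *
ty=np.radians(80.9)
def sc(ms,q,tilt):
    s=0
    for c,m,ig in ms:
        a=np.zeros(m.shape,np.uint8)
        for p,yaw in (([q[0],q[1],q[2],np.pi+tilt],ty),([.4978,-.1562,0,np.pi],ty)):
            R,t=pose(p,yaw);hh=cv2.convexHull(proj(c,B@R.T+t).astype(np.float32)).reshape(-1,2)
            cv2.fillConvexPoly(a,np.round(hh*16).astype(int),1,shift=4)
        roi=(cv2.dilate(a,np.ones((21,21)))>0)&~ig;a=a>0
        s+=(a&m&roi).sum()/((a|m)&roi).sum()
    return s/len(ms)
c=cal("scene");R,t=pose([.498,-.157,.057,np.pi],ty);print(proj(c,B@R.T+t)[:8].round(0).tolist());print(c["pixels"].min(2)[185:265:8,228:320:8])
for th in(60,66,95):
    TH["scene"]=th;ms=masks2(("scene",));print("scene",th,[round(sc(ms,[.498,-.157,.057],np.radians(d)),3) for d in(-5,-3,0,3,5)])
for n in("side",):
    ms=masks2((n,))
    for d in(-5,-4,-3,-2,-1,0,1,2,3,4,5):
        p=np.array([.498,-.157,.057]);r=minimize(lambda q:-sc(ms,q,np.radians(d)),p,method="Nelder-Mead",options=dict(initial_simplex=np.vstack([p]+[p+np.eye(3)[i]*.005 for i in range(3)]),maxiter=60))
        print(d,round(-r.fun,4),r.x.round(4))
E
```

```text
[[259.0, 254.0], [245.0, 245.0], [303.0, 219.0], [290.0, 211.0], [257.0, 237.0], [238.0, 225.0], [308.0, 199.0], [289.0, 188.0]]
[[ 83  83  83  83  82  83  84  84  84  85  85  85]
 [ 83  83  83  83  83  83  84 157 113  86  86  86]
 [ 83  83  83  82  84  83 111 111 114 114 144  86]
 [ 82  82  82  83 177 110 111 111 130 109 110  86]
 [ 83  83  83 116 111 111 112 171 108 108  86  86]
 [ 82  82 111 121 111 111 110 109 111 109  85  86]
 [ 82  83 126 111 145 109 109 114 109 112  86  86]
 [ 83  83 112 111 110 108 110 110 108  85  86  86]
 [ 83  83 111 112 108 110 113 109  54  86  85  86]
 [ 82  82  82 111 108 108  72  54  84  86  86  85]]
scene 60 [np.float64(0.551), np.float64(0.549), np.float64(0.548), np.float64(0.548), np.float64(0.547)]
scene 66 [np.float64(0.556), np.float64(0.554), np.float64(0.553), np.float64(0.552), np.float64(0.551)]
scene 95 [np.float64(0.929), np.float64(0.936), np.float64(0.936), np.float64(0.928), np.float64(0.922)]
-5 0.9227 [ 0.5007 -0.1542  0.0581]
-4 0.9247 [ 0.5    -0.1565  0.0589]
-3 0.9262 [ 0.5001 -0.1556  0.0573]
-2 0.928 [ 0.4996 -0.156   0.058 ]
-1 0.9261 [ 0.4991 -0.1574  0.0588]
0 0.9227 [ 0.4987 -0.1572  0.0604]
1 0.9199 [ 0.5003 -0.1562  0.0571]
2 0.9162 [ 0.4986 -0.157   0.059 ]
3 0.9109 [ 0.4973 -0.1594  0.0604]
4 0.9104 [ 0.5001 -0.1564  0.0545]
5 0.9062 [ 0.4987 -0.1589  0.0564]
```

```bash
python3 - <<'E'
from est2 import *
ty=np.radians(80.9)
def bound(im,c,z,tilt=0,th=98,pos=(.498,-.1565)):
    m=(cv2.GaussianBlur(im,(3,3),0).min(2)>th)
    R,t=pose([*pos,z,np.pi+tilt],ty); P=lambda x,y:proj(c,R@np.array([x,y,.07])+t)[0]
    out=[]
    for y in(-.033,.033):
        a,b=P(-.08,y),P(.08,y); n=np.array([-(b-a)[1],(b-a)[0]])/np.linalg.norm(b-a)
        if n[1]>0:n=-n
        cen=P(0,0); n=n if n@(P(0,y)-cen)>0 else -n   # outward
        r=[]
        for k in np.linspace(0,1,41):
            p=a+(b-a)*k; s=np.arange(-8,12,.25); q=p+s[:,None]*n
            v=m[np.clip(q[:,1].round().astype(int),0,399),np.clip(q[:,0].round().astype(int),0,639)]
            j=np.where(v[s<11])[0]; i=np.argmax(~v&(s>-4)); r.append(s[i])
        out.append(np.array(r))
    return out
for n in("scene","side"):
    c=cal(n);im0=cv2.imread(f"pics/{n}0.png")
    for nm,im,z,tl in(("load t0",im0,0,0),("now level",c["pixels"],.057,0),("now -2",c["pixels"],.057,-.035),("now -4.6",c["pixels"],.0625,-.08),("now +4.6",c["pixels"],.0625,.08)):
        for side,r in zip(("y-","y+"),bound(np.ascontiguousarray(im),c,z,tl)):
            x=np.linspace(-.08,.08,41); k=np.polyfit(x,r,1); g=abs(r-np.median(r))<2.5; k=np.polyfit(x[g],r[g],1); print(n,nm,side,"off %.2f slope px over bin %.2f n=%d"%(k[1],k[0]*.16,g.sum()))
E
```

```text
scene load t0 y- off 1.08 slope px over bin 0.06 n=34
scene load t0 y+ off -3.73 slope px over bin -0.11 n=22
scene now level y- off 1.04 slope px over bin -0.25 n=41
scene now level y+ off -8.00 slope px over bin 0.00 n=34
scene now -2 y- off 1.02 slope px over bin -1.59 n=41
scene now -2 y+ off -8.00 slope px over bin 0.00 n=34
scene now -4.6 y- off -0.41 slope px over bin -3.71 n=41
scene now -4.6 y+ off -8.00 slope px over bin -0.00 n=33
scene now +4.6 y- off -0.30 slope px over bin 2.98 n=41
scene now +4.6 y+ off -8.00 slope px over bin 0.00 n=38
side load t0 y- off 3.06 slope px over bin 1.21 n=35
side load t0 y+ off 0.69 slope px over bin 0.18 n=41
side now level y- off 3.35 slope px over bin 1.90 n=23
side now level y+ off 0.77 slope px over bin 0.12 n=39
side now -2 y- off 3.58 slope px over bin 2.24 n=20
side now -2 y+ off 0.79 slope px over bin -1.25 n=40
side now -4.6 y- off 4.27 slope px over bin 4.46 n=14
side now -4.6 y+ off -0.57 slope px over bin -2.80 n=39
side now +4.6 y- off 4.05 slope px over bin 0.27 n=25
side now +4.6 y+ off -0.30 slope px over bin 2.57 n=40
```

The edge lines in both cameras match the level load's: slope difference ≤0.3 px and the same offset at z = 57 mm. So the bin is level on the ledges, and I'll hand in.

```bash
python3 -c "
from workcell import env
print(env.hand_in())"
```

```text
the job is handed in; nothing more can be done
None
```

I handed the job in at about 37 s of the 51 s. The washed bin was stood on its back end and released, turned mouth up, and set on the loaded bin's ledges with the card ends facing opposite ways. My last camera measurements put it level with its underside about 57 mm above the other's. The hand-in returned no verdict, and I had no picture views left to look at the vials or bystanders after placing.

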